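# Put the dosing unit back in service

### The arm

A 7-joint arm with a two-finger parallel gripper is mounted at the origin on a cart in front of the work surface, level with it; the furniture and walls round the work are solid. World frame = base frame: x ahead of the robot, y to its left, z up, the work surface at z = 0. Lengths are in m, angles in rad, forces in N, time in s.
With the tool pointing down it reaches from about 0.4 to 0.85 m from the base axis. Payload 4.5 kg.
Tool frame: the origin (TCP) lies at the very end of the fingers, on their centre line; the grasp point (between the pads) lies 19 mm behind it (r.grip_depth is the z of the grasp point in the tool frame, in m); z points along the fingers, y is the line along which they close (so a half turn about z gives the same grasp; the last joint's range is limited). The gripper opens to 88 mm and grips with 3 to 60 N. Pads are 18 mm wide; open, the fingers measure 123 mm over their backs; the gripper's body (75 mm by 187 mm) begins 45 mm behind the grasp point.
Start: joints at [-1.074, 0.689, -0.195, 1.565, 0.157, 0.902, -0.215], TCP at [0.279, 0.559, 0.239] pointing down, gripper open.
Joint ranges: [-3.01, 3.01], [-0.46, 2.08], [-1.47, 1.51], [0.13, 2.56], [-1, 4.14], [0.04, 2.09], [-2.66, 2.66]. Speed limits (rad/s): [2.57, 2.57, 3.14, 3.14, 3.14, 3.14, 3.14].

### API

Orientations are given as a unit quaternion [x, y, z, w].
In Python, from plant import r gives the robot as it stands.
- The arm moves only by the shell command python3 steer.py 'ROWS' [FORCE]. ROWS is a JSON list of rows, 1 to 10 of them, each an object with the fields finger_gap (the opening from 0.0 (shut) to 1.0 (fully open)), x, y, z (the shift in mm), rx, ry, rz (a rotation vector in units of 0.05 rad); a field left out counts as zero (the opening has to be given); each row is the pose to reach, as a shift and turn from the pose commanded when the command began, along the tool's axes at that moment; what a row does not reach only later rows make up. A row lasts 1/10 s, in which the tool goes at most 0.05 m and 0.15 rad, less where a joint would pass 70% of its speed; a pose out of reach is approached as far as the arm can. The fingers move at their own pace and stop on an object; FORCE is the grip in N (left out, the last holds). Time passes only in rows, so rows that do not move let the fingers close. It prints the time, the measured TCP pose, the force, the opening and the grip force at its end. Input that does not fit is refused with a message, and nothing moves.
- r.get_state(): the state, without advancing time (a new reading comes with each control period).
- r.snapshot(name): name is "side" or "top" or "wrist"; returns the picture (384x512x3 uint8, red, green, blue); there is no depth.
- r.camera_params(name): a dict with "fx", "fy", "cx", "cy" (pixels), "rvec" (rotation vector, rad) and "tvec" (3), from world to camera coordinates, as OpenCV has them. Camera axes: x right, y down, z forward; pixel columns grow to the right and rows downward; lengths in m; the calibration is good to about 2 mm. A picture is of the moment at which its call begins: read the wrist's pose just before it. camera_params takes no time and is no camera call; for the wrist camera it gives the pose at the moment of the call.
- r.finish_job(): hands the job in; it is judged then, once.
The state is a dict: "clock": time; "q": joint angles; "qd": joint speeds; "joint_torque": joint torques, N m; "tool_pos": TCP position; "eef_rot": TCP orientation; "contact_force": force on the tool from outside, world axes, zero at the start; "moment": the same for the moment, N m; "opening": opening from 0.0 (shut) to 1.0 (fully open); "finger_force": force on a finger pad.
Only numpy, scipy, OpenCV 4.12 (cv2) and the standard library are available. Lean on these libraries where they do the work, as an engineer would, in place of code of your own. Each camera call takes 0.05 s, during which the arm holds its last target. There are 200 camera calls.

### The job

Put the dosing unit back in service: fit every pump rotor that stands in the white nest tray into a bore of the unit, any rotor in any bore, turning each until its flat meets the key in the bore and it drops fully home with its cap flush on the unit. When all of them are home, push the roller arm of the limit switch over sideways until it trips, and let it spring back. The scraper used for cleaning the bores goes back into its holder, blade slid flat and fully home into the slot (at any time); leave the other things on the bench alone.

Things in the scene. Friction and masses are not known exactly. Their poses are not given: they have to be found in the camera images.
- rotor_0: pump rotor: black ribbed cap 34 mm across, 24 mm high; below it a steel D-shaft 22 mm across, 23 mm long, with one flat 7 mm from the axis. 80 g. Origin: centre of the cap's underside, z up. The flat is on the +x side; a steel bar inlaid in the cap's top points that way. Grip round the cap from above. Starts in a tray nest, its +x within 1.0 rad of world +x. Missing: reads None
- rotor_1: pump rotor, the same as rotor_0 in every way; two or three of the three rotors are present, a missing one reads None
- rotor_2: pump rotor, the same as rotor_0 in every way; two or three of the three rotors are present, a missing one reads None
- tray: fixed white block with three round nests in a row, 56 x 216 x 32 mm; origin: centre of its underside. Nests 28 mm wide and deep, at y = -76, 0 and +76 mm (rotor shafts have 3 mm slack). Keep clear of the machines behind, from x = 0.50 on: mounting press (y -0.19 to 0.06, up to 0.37 m tall), polisher (y over 0.18, 0.2 m tall; stop button out to x = 0.455 at y = 0.28)
- unit: fixed dosing unit, a low aluminium block 232 x 74 x 42 mm with three round bores, 76 mm apart in a row along its x axis, each 24 mm across (2.5 mm bevel at the mouth) and 31 mm deep; origin: centre of its underside, z up
- bore_0 (a point): centre of the mouth of the bore at the unit's -x end, level with the unit's top (42 mm above the bench); axes as the unit's. A steel key, 12 mm wide, flat face 8.5 mm from the axis, stands at one side inside, its top 11 mm below the mouth. With the flat elsewhere the shaft enters 11 mm and rests on the key, cap 12 mm above the unit
- bore_1 (a point): centre of the mouth of the middle bore, as bore_0. In each bore the rotor drops till its cap lies on the unit when its flat faces the key within about 8 degrees. Each key was left at another angle, within 1.0 rad either side of the unit's +x seen from the bore's axis (flat and key both on +x at angle 0); it is not reported: see it from above down the bore, or feel for it by turning
- bore_2 (a point): centre of the mouth of the bore at the unit's +x end, as bore_0. In each bore the key sits on a drive hub that turns only above 0.6 N m, far more than the friction of the shaft's foot under a light push of 3 to 8 N, so it stays where it is while the rotor is turned on it
- switch: fixed roller lever limit switch on a foot plate 50 x 60 mm, grey housing 26 x 34 mm up to 68 mm height; origin: centre of its underside, z up. Its roller arm stands upright on the -x face of the housing, pivoted 56 mm above the bench about an axis parallel to the switch's x
- roller_arm (a joint): angle of the roller arm, rad: 0 upright, grows as the roller is pushed towards the switch's +y; it cannot go the other way. Spring return, about 2 N at the roller to reach the trip point at 0.5 rad; end stop at 1.0 rad
- roller (a point): centre of the switch's white roller (18 mm diameter, 10 mm wide, axis along the switch's x), on the arm 44 mm above its pivot, so 100 mm above the bench when at rest, 14 mm to the -x side of the switch's origin
- scraper: flat scraper, lying flat: steel blade 62 long x 36 wide x 3 mm thick, black handle 95 long x 18 wide x 14 mm high, undersides level. 90 g. Origin: underside at the shoulder where blade meets handle, blade along +x, handle along -x, z up. Its centre of mass lies about 30 mm along -x; grip the handle across its 18 mm there or a little behind
- holder: fixed aluminium holder, 68 x 62 x 20 mm, with a flat slot open at one end; origin: bench level under the middle of the slot's mouth. The slot runs along +x, 64 mm deep, 42 mm wide, from 5 to 12 mm above the bench. With the scraper fully home its shoulder is at the mouth (scraper origin at holder x = 0, scraper x along holder x) and it is 5 mm or a little more above the bench
- specimen_0: bystander: small round resin-mounted specimen, 30 mm diameter, 19 mm high, standing loose on the bench; to be left alone
- specimen_1: bystander: small round resin-mounted specimen, 30 mm diameter, 22 mm high, standing loose on the bench; to be left alone

How it is judged:
On the way, in this order (a step that is already met when the one before it is completed fails the run):
1. every rotor present is fully home in a bore (((horizontal distance between rotor_0 and bore_0 below 0.004 m and z of rotor_0 in the frame of bore_0 between -0.003 and 0.003 m and angle between rotor_0's own z axis and vertical below 0.09 rad) or (horizontal distance between rotor_0 and bore_1 below 0.004 m and z of rotor_0 in the frame of bore_1 between -0.003 and 0.003 m and angle between rotor_0's own z axis and vertical below 0.09 rad) or (horizontal distance between rotor_0 and bore_2 below 0.004 m and z of rotor_0 in the frame of bore_2 between -0.003 and 0.003 m and angle between rotor_0's own z axis and vertical below 0.09 rad)) and ((horizontal distance between rotor_1 and bore_0 below 0.004 m and z of rotor_1 in the frame of bore_0 between -0.003 and 0.003 m and angle between rotor_1's own z axis and vertical below 0.09 rad) or (horizontal distance between rotor_1 and bore_1 below 0.004 m and z of rotor_1 in the frame of bore_1 between -0.003 and 0.003 m and angle between rotor_1's own z axis and vertical below 0.09 rad) or (horizontal distance between rotor_1 and bore_2 below 0.004 m and z of rotor_1 in the frame of bore_2 between -0.003 and 0.003 m and angle between rotor_1's own z axis and vertical below 0.09 rad)) and ((horizontal distance between rotor_2 and bore_0 below 0.004 m and z of rotor_2 in the frame of bore_0 between -0.003 and 0.003 m and angle between rotor_2's own z axis and vertical below 0.09 rad) or (horizontal distance between rotor_2 and bore_1 below 0.004 m and z of rotor_2 in the frame of bore_1 between -0.003 and 0.003 m and angle between rotor_2's own z axis and vertical below 0.09 rad) or (horizontal distance between rotor_2 and bore_2 below 0.004 m and z of rotor_2 in the frame of bore_2 between -0.003 and 0.003 m and angle between rotor_2's own z axis and vertical below 0.09 rad))), for 0.2 s.
2. then the roller arm is pushed past its trip point (value of joint roller_arm above 0.5 rad), for 0.1 s.
At the end, for the whole second after the job is handed in: Every rotor present is at rest in a bore, its cap within 3 mm of flush and 4 mm of the axis, upright; the roller arm is back upright (under 0.15 rad); the scraper lies at rest with its blade in the holder's slot, shoulder within 10 mm of the mouth (all of step 1 and linear speed of each of rotor_0, rotor_1, rotor_2, scraper below 0.02 m/s and value of joint roller_arm below 0.15 rad and x of scraper in the frame of holder between -0.01 and 0.006 m and y of scraper in the frame of holder between -0.008 and 0.008 m and z of scraper in the frame of holder between 0 and 0.012 m and angle between the x axis of scraper and the x axis of holder, either way round below 0.2 rad); the robot touches nothing.
It fails at once if a specimen is moved more than 30 mm (distance of any of specimen_0, specimen_1 from where it was at the start of the episode above 0.03 m).
Of rotor_0, rotor_1, rotor_2 only 2 to 3 are there at a start; the rules pass over those that are not, and their reading is None.
At some moment in a run one of scraper may be knocked a few centimetres aside while the robot is not near it.
It also fails if it takes over 210 s, if anything falls off the work surface, if the arm or the gripper's body presses on something with over 40 N, if the wrist force passes 120 N, or if a joint passes its speed limit or range.

## Working session

There is one attempt and no reset: what is moved stays moved. The work goes in short steps, Python scripts to look and compute and a shell command to move; the robot and the scene stay as the last step left them, time stands still between calls to the robot, and variables do not carry over. Pictures are saved under pics/ and viewed, at most 14 in all, crops included, and the job is handed in when it is done.

```bash
ls; mkdir -p pics; cat > h.py <<'E'
import numpy as np, cv2
from scipy.spatial.transform import Rotation as R
from plant import r
def snap(n):
    p=r.camera_params(n); return cv2.cvtColor(r.snapshot(n),cv2.COLOR_RGB2BGR),p
def ray(p,u,v):
    M=R.from_rotvec(np.ravel(p['rvec'])).as_matrix(); d=np.array([(u-p['cx'])/p['fx'],(v-p['cy'])/p['fy'],1.])
    return -M.T@np.ravel(p['tvec']), M.T@d
def onz(p,u,v,z):
    c,d=ray(p,u,v); return c+d*(z-c[2])/d[2]
def proj(p,X):
    M=R.from_rotvec(np.ravel(p['rvec'])).as_matrix(); c=M@np.asarray(X,float)+np.ravel(p['tvec'])
    return np.array([p['fx']*c[0]/c[2]+p['cx'],p['fy']*c[1]/c[2]+p['cy']])
def tri(obs):
    A=np.zeros((3,3));b=np.zeros(3)
    for p,u,v in obs:
        c,d=ray(p,u,v);d/=np.linalg.norm(d);P=np.eye(3)-np.outer(d,d);A+=P;b+=P@c
    return np.linalg.solve(A,b)
def pose():
    s=r.get_state(); return np.array(s['tool_pos']),R.from_quat(s['eef_rot'])
def totool(X,yaw=None):
    """shift in tool axes to bring TCP to X"""
    t,q=pose(); return q.inv().apply(np.asarray(X)-t)
E
python3 - <<'E'
from h import *
s=r.get_state();print({k:np.round(v,3) for k,v in s.items()}, r.grip_depth)
print(R.from_quat(s['eef_rot']).as_matrix().round(3))
a=[]
for n in('side','top','wrist'):
    im,p=snap(n);cv2.imwrite(f'pics/{n}0.png',im);print(n,{k:np.round(v,3) for k,v in p.items()}, ray(p,256,192))
    np.save(f'pics/{n}0p.npy',p)
E
```

```text
pics
plant.py
steer.py
{'clock': np.float64(0.0), 'q': array([-1.074,  0.69 , -0.194,  1.566,  0.157,  0.902, -0.215]), 'qd': array([-0.   , -0.001,  0.001,  0.002, -0.001, -0.001,  0.   ]), 'joint_torque': array([-1.0000e-03, -5.2756e+01, -1.2670e+00, -1.5343e+01, -5.3000e-02,
        7.0000e-03,  0.0000e+00]), 'tool_pos': array([0.279, 0.559, 0.238]), 'eef_rot': array([ 0.229,  0.973, -0.001, -0.   ]), 'contact_force': array([-1.502, -0.016, -0.106]), 'moment': array([ 0.01 ,  0.048, -0.017]), 'finger_force': np.float64(0.0), 'opening': np.float64(0.999)} -0.0187
[[-0.895  0.446 -0.001]
 [ 0.446  0.895 -0.002]
 [-0.    -0.002 -1.   ]]
side {'fx': np.float64(384.882), 'fy': np.float64(384.882), 'cx': np.float64(255.808), 'cy': np.float64(194.537), 'rvec': array([ 0.709, -2.389,  1.413]), 'tvec': array([0.374, 0.278, 0.654])} (array([0.08335279, 0.57364992, 0.55569119]), array([ 0.46921942, -0.74206452, -0.47876621]))
top {'fx': np.float64(414.702), 'fy': np.float64(414.702), 'cx': np.float64(259.372), 'cy': np.float64(198.7), 'rvec': array([ 2.11 , -2.153,  0.129]), 'tvec': array([-0.107,  0.527,  1.092])} (array([ 0.35770469, -0.14723143,  1.15426953]), array([ 0.16422621,  0.03367785, -0.98601352]))
wrist {'fx': np.float64(316.936), 'fy': np.float64(316.936), 'cx': np.float64(255.751), 'cy': np.float64(192.859), 'rvec': array([-2.464, -1.525, -0.209]), 'tvec': array([-0.624, -0.039,  0.39 ])} (array([0.21682798, 0.59014262, 0.38405854]), array([ 0.24124104, -0.12189708, -0.96278338]))
```

View pics/top0.png

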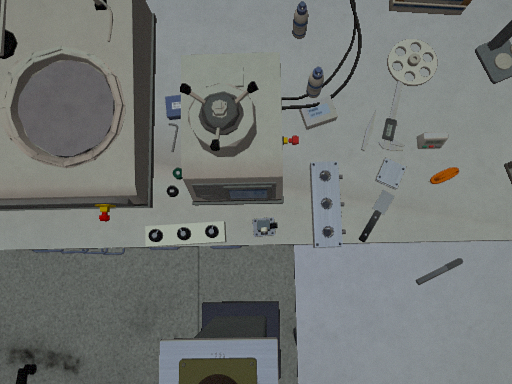

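View pics/side0.png

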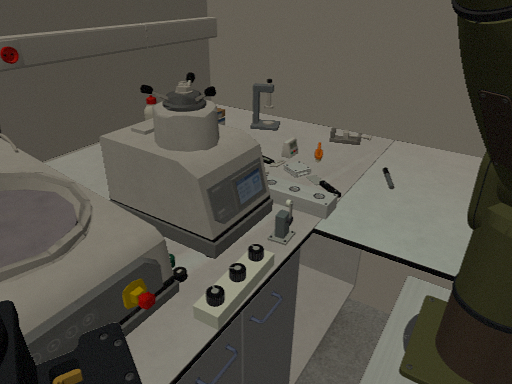

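The top view shows three rotors in the tray (156,236), (184,234) and (212,231), the switch at (264,227), and the unit at (326,204) with bores at rows 176, 204 and 232. The scraper is at (377,215), the holder at (390,173), and the specimens look like the discs at (178,173) and (173,190). The side view confirms the three rotors and the upright roller arm.

```bash
python3 - <<'E'
from h import *
im=cv2.imread('pics/top0.png');p=np.load('pics/top0p.npy',allow_pickle=True).item()
a=cv2.resize(im[150:260,140:280],None,fx=5.5,fy=5.5,interpolation=cv2.INTER_CUBIC)[:300*2]
b=cv2.resize(im[140:260,300:460],None,fx=5,fy=5,interpolation=cv2.INTER_CUBIC)
cv2.imwrite('pics/b.png',b);cv2.imwrite('pics/a.png',cv2.resize(im[165:255,140:290],None,fx=5.3,fy=5.3,interpolation=cv2.INTER_CUBIC))
for n,u,v,z in [('r',156,236,.056),('r',184,234,.056),('r',212,231,.056),('b',325,176,.042),('b',327,204,.042),('b',328,232,.042),('sw',264,227,.03),('scr',377,215,.01),('hold',390,173,.02)]: print(n,onz(p,u,v,z).round(3))
E
```

```text
r [0.428 0.159 0.056]
r [0.432 0.084 0.056]
r [0.438 0.009 0.056]
b [ 0.583 -0.298  0.042]
b [ 0.506 -0.3    0.042]
b [ 0.43  -0.3    0.042]
sw [ 0.448 -0.129  0.03 ]
scr [ 0.476 -0.44   0.01 ]
hold [ 0.591 -0.48   0.02 ]
```

View pics/b.png

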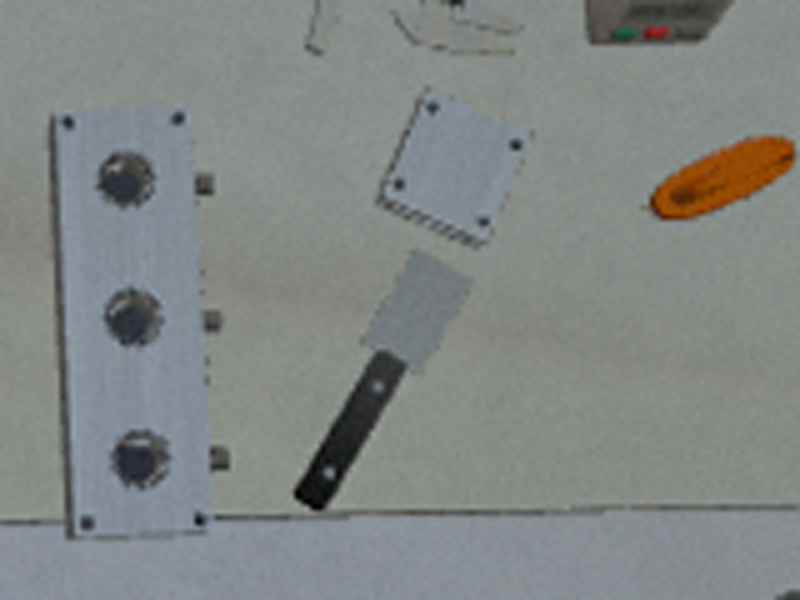

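View pics/a.png

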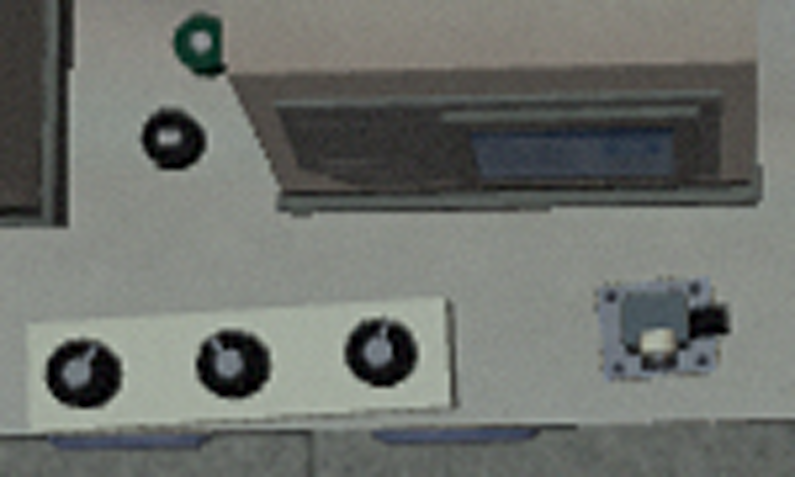

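The enlarged crops settle the layout. The holder's mouth faces the scraper at crop (430,215), and the scraper is roughly in line with it. The roller is on the robot side of the switch. The rotor bars are visible but coarse, so I'll bring the wrist camera over the tray.

Units first: shifts go in mm and turns go in units of 0.05 rad. So -0.358 m is -358, -0.347 m is -347, -0.46 rad is -9.2.

```bash
python3 steer.py '[{"finger_gap": 1,"x": -347,"y": -358,"rz": -9.2},{"finger_gap": 1,"x": -347,"y": -358,"rz": -9.2},{"finger_gap": 1,"x": -347,"y": -358,"rz": -9.2},{"finger_gap": 1,"x": -347,"y": -358,"rz": -9.2},{"finger_gap": 1,"x": -347,"y": -358,"rz": -9.2},{"finger_gap": 1,"x": -347,"y": -358,"rz": -9.2},{"finger_gap": 1,"x": -347,"y": -358,"rz": -9.2},{"finger_gap": 1,"x": -347,"y": -358,"rz": -9.2},{"finger_gap": 1,"x": -347,"y": -358,"rz": -9.2},{"finger_gap": 1,"x": -347,"y": -358,"rz": -9.2}]'
cat > rot.py <<'E'
from h import *
def rotors(tag):
    im,p=snap('wrist');cv2.imwrite(f'pics/{tag}.png',im)
    print(pose()[0].round(4),pose()[1].as_matrix()[:,0].round(3))
    hsv=cv2.cvtColor(im,cv2.COLOR_BGR2HSV)
    return im,p,hsv
E
python3 - <<'E'
from rot import *
im,p,h=rotors('w1');np.save('pics/w1p.npy',p)
E
```

```text
clock: 1.15
tool_pos: [0.43, 0.0819, 0.2387]
eef_rot: [0.001, 1.0, -0.0, 0.0]
contact_force: [0.8, -0.2, 0.1]
opening: 0.996
finger_force: 0.0
[0.4318 0.0716 0.2382] [-1.     0.017  0.001]
```

View pics/w1.png

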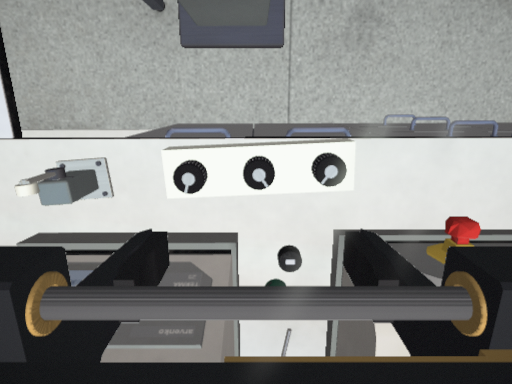

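The wrist view is rotated half a turn (image up is -x). The rotors are at (190,177), (259,174) and (329,170) with their bars visible. I'll measure disc centres and bar angles, then take a second view.

```bash
cat >> rot.py <<'E'
def find(tag):
    im,p,h=rotors(tag); out=[]
    w=((h[...,2]>170)&(h[...,1]<60)).astype(np.uint8)
    dark=(h[...,2]<75).astype(np.uint8)
    # search near predicted rotor tops
    for X in [(.438,.009,.056),(.432,.084,.056),(.428,.159,.056)]:
        u0,v0=proj(p,X); f=p['fx']/(ray(p,u0,v0)[0][2]-.056)
        R_=int(.017*f*1.5)
        x0,y0=int(u0)-R_,int(v0)-R_
        if x0<0 or y0<0 or x0+2*R_>512 or y0+2*R_>384: out.append(None);continue
        g=cv2.cvtColor(im[y0:y0+2*R_,x0:x0+2*R_],cv2.COLOR_BGR2GRAY)
        d=(g<80).astype(np.uint8)
        cs,_=cv2.findContours(d,cv2.RETR_EXTERNAL,cv2.CHAIN_APPROX_NONE)
        c=max(cs,key=cv2.contourArea); hull=cv2.convexHull(c)
        m=np.zeros_like(d);cv2.fillConvexPoly(m,hull,1)
        m=cv2.erode(m,np.ones((3,3)))
        b=(m&(g>105)).astype(np.uint8)
        dt=cv2.distanceTransform(cv2.copyMakeBorder(b,1,1,1,1,cv2.BORDER_CONSTANT),cv2.DIST_L2,5)[1:-1,1:-1]
        ys,xs=np.where(dt>dt.max()-.6*1); cx,cy=xs.mean(),ys.mean(); rd=dt.max()
        yy,xx=np.where(b>0); rr=np.hypot(xx-cx,yy-cy); s=rr>rd+1.5
        out.append(dict(p=p,u=cx+x0,v=cy+y0,rd=rd,bu=xx[s].mean()+x0,bv=yy[s].mean()+y0,n=int(s.sum())))
    return out
def ang(o,z):
    a=onz(o['p'],o['u'],o['v'],z);b=onz(o['p'],o['bu'],o['bv'],z);return a,np.arctan2(b[1]-a[1],b[0]-a[0])
E
cat > view.py <<'E'
import sys,pickle
from rot import *
o=find(sys.argv[1]);pickle.dump(o,open(f'pics/{sys.argv[1]}.pkl','wb'))
for q in o:
    if q: print(round(q['u'],1),round(q['v'],1),round(q['rd'],1),q['n'],*[np.round(x,4) for x in ang(q,.056)])
E
python3 steer.py '[{"finger_gap": 0.6},{"finger_gap": 0.6},{"finger_gap": 0.6}]'; python3 view.py v1
python3 steer.py '[{"finger_gap": 0.6,"x": -20,"y": 60,"z": 60},{"finger_gap": 0.6,"x": -20,"y": 60,"z": 60},{"finger_gap": 0.6,"x": -20,"y": 60,"z": 60},{"finger_gap": 0.6,"x": -20,"y": 60,"z": 60},{"finger_gap": 0.6,"x": -20,"y": 60,"z": 60}]'; python3 view.py v2
python3 - <<'E'
import pickle
from rot import *
a,b=[pickle.load(open(f'pics/v{i}.pkl','rb')) for i in(1,2)]
for x,y in zip(a,b):
    if x and y: print(tri([(x['p'],x['u'],x['v']),(y['p'],y['u'],y['v'])]).round(4))
E
```

```text
clock: 1.5
tool_pos: [0.4293, 0.0859, 0.2388]
eef_rot: [-0.0, 1.0, 0.001, 0.0]
contact_force: [-0.4, 0.2, 0.9]
opening: 0.755
finger_force: 0.0
[0.4293 0.086  0.2388] [-1.    -0.001 -0.   ]
183.7 179.3 6.6 14 [0.4381 0.009  0.056 ] -0.2392
254.5 175.5 6.4 16 [0.4339 0.0845 0.056 ] 0.6324
326.5 172.5 6.6 18 [0.4306 0.1608 0.056 ] -0.6304
clock: 2.05
tool_pos: [0.4495, 0.1437, 0.1793]
eef_rot: [0.001, 1.0, -0.0, 0.0]
contact_force: [-0.2, 0.8, 0.4]
opening: 0.598
finger_force: 0.0
[0.4498 0.1434 0.1795] [-1.     0.003 -0.001]
101.0 172.8 7.6 25 [0.438 0.009 0.056] -0.2527
187.3 167.7 7.6 30 [0.4336 0.0843 0.056 ] 0.6245
275.7 163.7 7.8 26 [0.4303 0.1605 0.056 ] -0.6008
[0.4381 0.009  0.056 ]
[0.4335 0.0845 0.0571]
[0.4301 0.1604 0.0576]
```

Rotors are measured: tops at z≈0.057, positions agree between views, and bar angles are -0.25, +0.63 and -0.61. Next I look at the unit.

To row units: -0.443 m is -443, -0.19 m is -190.

```bash
python3 steer.py '[{"finger_gap": 0.6,"x": 40,"y": -40,"z": -80},{"finger_gap": 0.6,"x": 40,"y": -90,"z": -80},{"finger_gap": 0.6,"x": 40,"y": -140,"z": -80},{"finger_gap": 0.6,"x": 40,"y": -190,"z": -80},{"finger_gap": 0.6,"x": 40,"y": -240,"z": -80},{"finger_gap": 0.6,"x": 40,"y": -290,"z": -80},{"finger_gap": 0.6,"x": 40,"y": -340,"z": -80},{"finger_gap": 0.6,"x": 40,"y": -390,"z": -80},{"finger_gap": 0.6,"x": 40,"y": -443,"z": -80},{"finger_gap": 0.6,"x": 40,"y": -443,"z": -80}]'
python3 steer.py '[{"finger_gap": 0.6,"x": -50},{"finger_gap": 0.6,"x": -90},{"finger_gap": 0.6,"x": -90},{"finger_gap": 0.6,"x": -90},{"finger_gap": 0.6,"x": -90}]'
python3 - <<'E'
from rot import *
im,p,h=rotors('w2');np.save('pics/w2p.npy',p)
for X in [(.583,-.298,.042),(.506,-.3,.042),(.43,-.3,.042)]:print(proj(p,X))
cv2.imwrite('pics/w2v.png',cv2.resize(im[:300,:],None,fx=1.56,fy=1.56,interpolation=cv2.INTER_CUBIC))
E
```

```text
clock: 3.1
tool_pos: [0.4066, -0.304, 0.2595]
eef_rot: [0.005, 1.0, -0.001, 0.0]
contact_force: [0.3, -0.1, -1.2]
opening: 0.597
finger_force: 0.0
clock: 3.6
tool_pos: [0.4967, -0.2998, 0.259]
eef_rot: [0.002, 1.0, -0.0, -0.001]
contact_force: [0.3, 0.6, 0.4]
opening: 0.6
finger_force: 0.0
[ 0.4967 -0.2998  0.259 ] [-1.     0.004  0.002]
[257.81452951 234.40572981]
[255.96618682 173.40141864]
[255.71222809 106.05955339]
```

View pics/w2v.png

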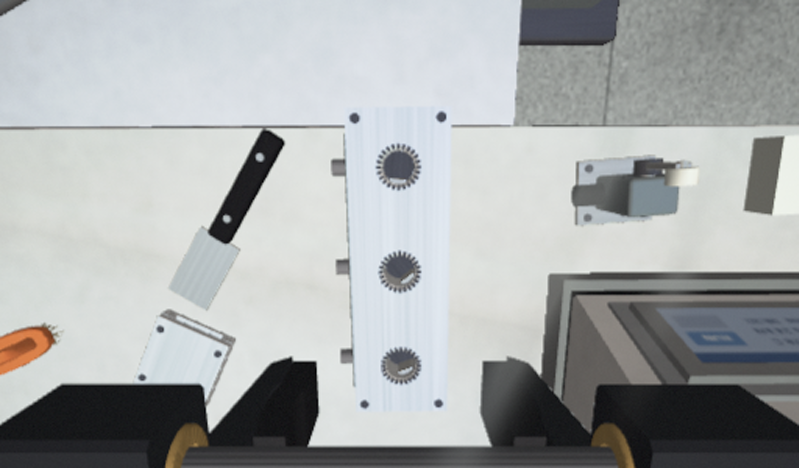

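The unit's bores are at original pixels (256,106), (256,174) and (257,235), each with a bright key sliver on its image-bottom (+x) side. I'll go closer to read the key angles.

To row units: 0.1 m is 100, 0.05 m is 50.

```bash
python3 steer.py '[{"finger_gap": 0.6,"x": -35,"z": 50},{"finger_gap": 0.6,"x": -35,"z": 100},{"finger_gap": 0.6,"x": -35,"z": 100},{"finger_gap": 0.6,"x": -35,"z": 100},{"finger_gap": 0.6,"x": -35,"z": 100}]'
python3 - <<'E'
from rot import *
im,p,h=rotors('w3');np.save('pics/w3p.npy',p)
t=[]
for X in [(.43,-.3,.042),(.506,-.3,.042),(.583,-.298,.042)]:
    u,v=proj(p,X).round().astype(int);print(u,v)
    t.append(cv2.resize(im[v-20:v+20,u-20:u+20],(266,266),interpolation=cv2.INTER_CUBIC) if 20<v<364 else np.zeros((266,266,3),np.uint8))
cv2.imwrite('pics/keys.png',np.hstack(t))
E
```

```text
clock: 4.15
tool_pos: [0.5337, -0.3001, 0.1607]
eef_rot: [0.002, 1.0, -0.001, 0.001]
contact_force: [-0.5, 0.6, -0.2]
opening: 0.598
finger_force: 0.0
[ 0.5342 -0.3002  0.1611] [-1.     0.004 -0.003]
256 57
256 155
259 239
```

View pics/keys.png

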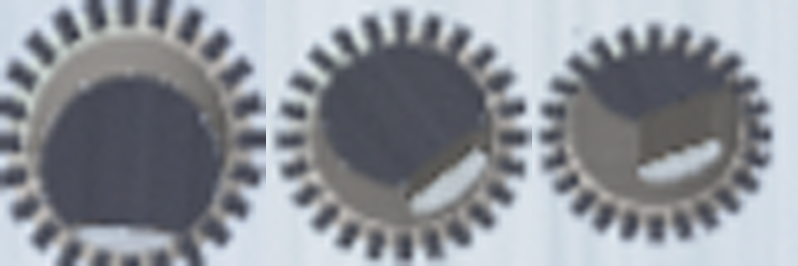

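The key tops show as bright slivers: straight down in bore near the robot, tilted in the other two. I'll measure their directions on the key-top plane and the bore centres from the tooth rings in both views.

```bash
python3 - <<'E'
from h import *
ims={t:(cv2.imread(f'pics/{t}.png'),np.load(f'pics/{t}p.npy',allow_pickle=True).item()) for t in('w2','w3')}
C=[]
for i,X in enumerate([(.43,-.3,.042),(.506,-.3,.042),(.583,-.298,.042)]):
    obs=[]
    for t,(im,p) in ims.items():
        u,v=proj(p,X).round().astype(int); s=.021*p['fx']/(ray(p,u,v)[0][2]-.042);s=int(s)
        g=cv2.resize(im[v-s:v+s,u-s:u+s],None,fx=8,fy=8,interpolation=cv2.INTER_CUBIC);g=cv2.cvtColor(g,cv2.COLOR_BGR2GRAY)
        cs,_=cv2.findContours((g<115).astype(np.uint8),cv2.RETR_EXTERNAL,cv2.CHAIN_APPROX_NONE)
        pts=np.vstack([c for c in cs if cv2.contourArea(c)>30]); e=cv2.fitEllipse(cv2.convexHull(pts))
        uu,vv=(e[0][0]+.5)/8-.5+u-s,(e[0][1]+.5)/8-.5+v-s; obs.append((p,uu,vv))
        print(i,t,np.round([uu,vv],2),np.round(np.array(e[1])/8,1),onz(p,uu,vv,.042).round(4))
        # key: bright inside
        m=np.zeros_like(g);cv2.ellipse(m,(e[0],(e[1][0]*.74,e[1][1]*.74),e[2]),1,-1)
        b=((g>170)&(m>0)).astype(np.uint8); n,l,st,_=cv2.connectedComponentsWithStats(b)
        k=1+np.argmax(st[1:,4]); ys,xs=np.where(l==k)
        Q=np.array([onz(p,(x+.5)/8-.5+u-s,(y+.5)/8-.5+v-s,.031)[:2] for x,y in zip(xs[::3],ys[::3])])
        c=Q.mean(0);w,V=np.linalg.eigh(np.cov((Q-c).T));nrm=V[:,0];nrm=nrm*np.sign(nrm[0])
        d=(Q-c)@V[:,1]; bore=onz(p,uu,vv,.042)[:2]
        print('   key',c.round(4),'ang pca',np.arctan2(nrm[1],nrm[0]).round(3),'from centre',np.arctan2(*(c-bore)[::-1]).round(3),'len',np.ptp(d).round(4),'front',((Q-bore)@nrm).min().round(4))
    X3=tri(obs);C.append(X3);print('tri',X3.round(4))
d=C[2]-C[0];print('unit axis',np.arctan2(d[1],d[0]),np.hypot(*d[:2]))
# also corner bolts not needed
E
```

```text
0 w2 [255.11 106.5 ] [27.5 28.6] [ 0.4305 -0.3007  0.042 ]
   key [ 0.4407 -0.3015] ang pca -0.091 from centre -0.08 len 0.0114 front 0.0089
0 w3 [255.07  57.33] [40.5 43.8] [ 0.4304 -0.3007  0.042 ]
   key [ 0.4402 -0.3017] ang pca -0.095 from centre -0.101 len 0.0106 front 0.0089
tri [ 0.4305 -0.3007  0.0427]
1 w2 [255.93 173.91] [25.4 25.9] [ 0.5066 -0.3     0.042 ]
   key [ 0.5145 -0.2939] ang pca 0.661 from centre 0.665 len 0.011 front 0.0085
1 w3 [256.17 155.21] [36.9 37.1] [ 0.5066 -0.3     0.042 ]
   key [ 0.5146 -0.2938] ang pca 0.662 from centre 0.661 len 0.0113 front 0.0087
tri [ 0.5064 -0.3     0.043 ]
2 w2 [256.69 234.25] [22.6 24.3] [ 0.5828 -0.2994  0.042 ]
   key [ 0.5918 -0.2957] ang pca 0.396 from centre 0.387 len 0.0112 front 0.0083
2 w3 [257.11 238.68] [31.8 34.3] [ 0.5826 -0.2994  0.042 ]
   key [ 0.592  -0.2957] ang pca 0.378 from centre 0.375 len 0.0116 front 0.0087
tri [ 0.5872 -0.2994  0.0316]
unit axis 0.008011188123144513 0.15677802031734742
```

Bore centres are (.4305,-.3007), (.5066,-.3000) and (.5827,-.2994), with keys at -0.10, 0.66 and 0.38 rad in world axes. I'll assign A→bore_2 (+0.63 turn), B→bore_1 (+0.03) and C→bore_0 (+0.51). First I go to rotor A.

To row units: 0.309 m is 309, 0.1 m is 100.

```bash
python3 steer.py '[{"finger_gap": 0.6,"x": 50,"z": -40},{"finger_gap": 0.6,"x": 100,"z": -80},{"finger_gap": 0.6,"x": 100,"y": 50,"z": -80},{"finger_gap": 0.6,"x": 100,"y": 100,"z": -80},{"finger_gap": 0.6,"x": 100,"y": 150,"z": -80},{"finger_gap": 0.6,"x": 100,"y": 200,"z": -80},{"finger_gap": 0.6,"x": 100,"y": 250,"z": -80},{"finger_gap": 0.6,"x": 96,"y": 309,"z": -80},{"finger_gap": 0.6,"x": 96,"y": 309,"z": -80},{"finger_gap": 0.6,"x": 96,"y": 309,"z": -80}]'
cat > go.py <<'E'
import sys
from h import *
X=[float(a) for a in sys.argv[1:4]]
t,q=pose();M=q.as_matrix()
print('tcp',t.round(4),'yaw of y-axis vs world y',np.arctan2(-M[0,1],M[1,1]).round(4),'tilt z',M[:2,2].round(4))
print('shift tool',totool(X).round(4))
E
python3 go.py .4381 .009 .035
```

```text
clock: 5.2
tool_pos: [0.4396, 0.0131, 0.2409]
eef_rot: [-0.002, 1.0, 0.001, 0.003]
contact_force: [0.3, -0.4, -0.4]
opening: 0.601
finger_force: 0.0
tcp [0.4396 0.0131 0.2409] yaw of y-axis vs world y 0.0032 tilt z [0.005  0.0013]
shift tool [ 0.0026 -0.0044  0.2058]
```

To row units: 0.15 m is 150, 0.1 m is 100.

```bash
python3 steer.py '[{"finger_gap": 0.6,"z": 50},{"finger_gap": 0.6,"z": 100},{"finger_gap": 0.6,"z": 150},{"finger_gap": 0.6,"z": 150},{"finger_gap": 0.6,"z": 150},{"finger_gap": 0.6,"z": 150}]'; python3 go.py .4381 .009 .035
```

```text
clock: 5.8
tool_pos: [0.4403, 0.0094, 0.0917]
eef_rot: [0.002, 1.0, 0.0, 0.003]
contact_force: [0.7, 0.7, 1.1]
opening: 0.598
finger_force: 0.0
tcp [0.4403 0.0094 0.0917] yaw of y-axis vs world y -0.0042 tilt z [0.0054 0.0004]
shift tool [ 0.0025 -0.0004  0.0566]
```

To row units: 0.002 m is 2, 0.056 m is 56.

```bash
python3 steer.py '[{"finger_gap": 0.6,"x": 2,"z": 30},{"finger_gap": 0.6,"x": 2,"z": 56},{"finger_gap": 0.6,"x": 2,"z": 56},{"finger_gap": 0.6,"x": 2,"z": 56},{"finger_gap": 0.2,"x": 2,"z": 56},{"finger_gap": 0.2,"x": 2,"z": 56},{"finger_gap": 0.2,"x": 2,"z": 56},{"finger_gap": 0.2,"x": 2,"z": 56},{"finger_gap": 0.2,"x": 2,"z": 56},{"finger_gap": 0.2,"x": 2,"z": 56}]' 30; python3 go.py .4381 .009 .035
```

```text
clock: 6.8
tool_pos: [0.4396, 0.0097, 0.0357]
eef_rot: [0.002, 1.0, 0.0, 0.004]
contact_force: [-0.1, -0.2, 11.5]
opening: 0.376
finger_force: 30.0
tcp [0.4396 0.0097 0.0357] yaw of y-axis vs world y -0.0038 tilt z [0.0082 0.0002]
shift tool [ 0.0015 -0.0007  0.0007]
```

To row units: -0.25 m is -250, -0.2 m is -200, -0.63 rad is -12.6.

```bash
python3 steer.py '[{"finger_gap": 0.2,"z": -50},{"finger_gap": 0.2,"z": -100},{"finger_gap": 0.2,"z": -150},{"finger_gap": 0.2,"x": 10,"y": -50,"z": -150,"rz": -2},{"finger_gap": 0.2,"x": 10,"y": -100,"z": -150,"rz": -4},{"finger_gap": 0.2,"x": 10,"y": -150,"z": -150,"rz": -6},{"finger_gap": 0.2,"x": 10,"y": -200,"z": -150,"rz": -8},{"finger_gap": 0.2,"x": 10,"y": -250,"z": -150,"rz": -10},{"finger_gap": 0.2,"x": 10,"y": -309,"z": -150,"rz": -12.6},{"finger_gap": 0.2,"x": 10,"y": -309,"z": -150,"rz": -12.6}]';python3 go.py .5836 -.2985 .1
```

```text
clock: 7.8
tool_pos: [0.4245, -0.3011, 0.1852]
eef_rot: [-0.31, 0.951, 0.0, 0.0]
contact_force: [1.1, 0.9, -0.3]
opening: 0.374
finger_force: 30.0
tcp [ 0.4245 -0.3011  0.1852] yaw of y-axis vs world y 0.63 tilt z [0.0009 0.0004]
shift tool [-0.1301 -0.0916  0.0853]
```

```bash
python3 steer.py '[{"finger_gap": 0.2,"x": -40,"y": -28},{"finger_gap": 0.2,"x": -80,"y": -56},{"finger_gap": 0.2,"x": -120,"y": -84},{"finger_gap": 0.2,"x": -130,"y": -91.5,"z": 40},{"finger_gap": 0.2,"x": -130,"y": -91.5,"z": 85},{"finger_gap": 0.2,"x": -130,"y": -91.5,"z": 85},{"finger_gap": 0.2,"x": -130,"y": -91.5,"z": 85},{"finger_gap": 0.2,"x": -130,"y": -91.5,"z": 85}]';python3 go.py .5837 -.2985 .06
```

```text
clock: 8.6
tool_pos: [0.5858, -0.2972, 0.1014]
eef_rot: [-0.308, 0.951, -0.001, 0.002]
contact_force: [0.3, 0.7, -0.6]
opening: 0.375
finger_force: 30.0
tcp [ 0.5858 -0.2972  0.1014] yaw of y-axis vs world y 0.6269 tilt z [ 0.0041 -0.0005]
shift tool [0.0026 0.0003 0.0414]
```

```bash
python3 - <<'E'
from h import *
for n in ('top','side'):
    im,p=snap(n);u,v=proj(p,(.583,-.299,.07)).round().astype(int)
    c=im[max(v-30,0):v+30,u-45:u+45];cv2.imwrite(f'pics/ins_{n}.png',cv2.resize(c,(780,520),interpolation=cv2.INTER_CUBIC));print(n,u,v)
E
```

```text
top 327 174
side 271 173
```

```bash
python3 steer.py '[{"finger_gap": 0.2,"x": 2.5},{"finger_gap": 0.2,"x": 2.5,"z": 20},{"finger_gap": 0.2,"x": 2.5,"z": 30},{"finger_gap": 0.2,"x": 2.5,"z": 41},{"finger_gap": 0.2,"x": 2.5,"z": 41},{"finger_gap": 0.2,"x": 2.5,"z": 41}]';python3 go.py .5837 -.2985 .045
```

```text
clock: 9.3
tool_pos: [0.588, -0.295, 0.059]
eef_rot: [-0.309, 0.951, 0.0, 0.006]
contact_force: [3.6, 3.6, 11.5]
opening: 0.378
finger_force: 29.9
tcp [ 0.588 -0.295  0.059] yaw of y-axis vs world y 0.6292 tilt z [0.0109 0.004 ]
shift tool [ 0.0057 -0.0002  0.0139]
```

```bash
python3 steer.py '[{"finger_gap": 0.2,"z": -20},{"finger_gap": 0.2,"z": -45},{"finger_gap": 0.2,"z": -45},{"finger_gap": 0.2,"z": -45},{"finger_gap": 0.2,"z": -45}]';python3 go.py .5837 -.2985 .06
python3 - <<'E'
from h import *
t=[]
for n in ('top','side','wrist'):
    im,p=snap(n);u,v=proj(p,(.583,-.299,.08)).round().astype(int);print(n,u,v)
    c=im[v-30:v+30,u-20:u+20] if n!='wrist' else im[120:360,176:336]
    t.append(cv2.resize(c,(266,400),interpolation=cv2.INTER_CUBIC))
cv2.imwrite('pics/ins2.png',np.hstack(t))
E
```

```text
clock: 9.8
tool_pos: [0.5813, -0.2983, 0.1001]
eef_rot: [-0.308, 0.951, 0.001, -0.001]
contact_force: [0.0, -0.5, -1.2]
opening: 0.379
finger_force: 30.0
tcp [ 0.5813 -0.2983  0.1001] yaw of y-axis vs world y 0.6272 tilt z [-0.0029  0.0004]
shift tool [-0.002  -0.0016  0.0401]
top 327 173
side 272 170
wrist 254 233
```

View pics/ins2.png

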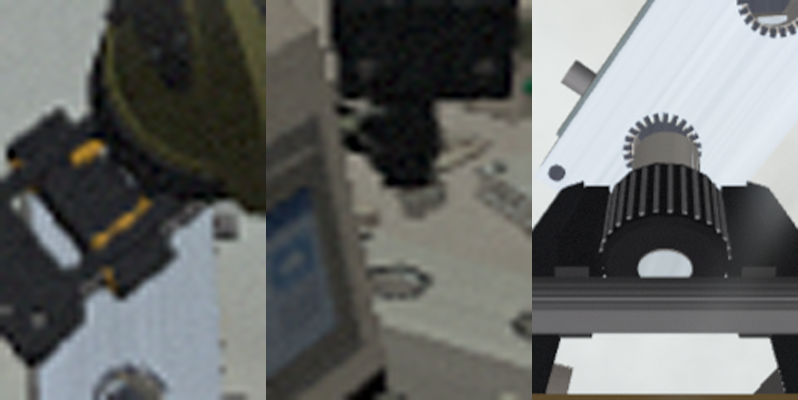

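The wrist crop shows the cap between the fingers, with its disc at full-image about (256,278) and the shaft running up to its foot at v≈204 over the bore ring. Using those edges I can check for an offset or tilt in the hand.

```bash
cat > hand.py <<'E'
# rotor in hand: offsets along tool x of disc and foot
from h import *
import sys
tag=sys.argv[1]
t,q=pose();im,p=snap('wrist');cv2.imwrite(f'pics/{tag}.png',im)
g=cv2.cvtColor(im,cv2.COLOR_BGR2GRAY)
col=g[:,253:260].mean(1).astype(int);print(' '.join(f'{v}:{col[v]}' for v in range(180,292,1)))
E
python3 hand.py hd1; python3 - <<'E'
from h import *
p=r.camera_params('wrist');t,q=pose();print(t.round(4))
def loc(u,v,z): return q.inv().apply(onz(p,u,v,z)-t).round(4)
zt=t[2]
print('disc top edge',[(v,loc(256,v,zt+.0205)) for v in (266,269,272)])
print('foot near',[(v,loc(256,v,zt-.0265)) for v in (200,204,208)])
print('cap under near edge',[(v,loc(256,v,zt-.0035)) for v in (214,218,222)])
E
```

```text
180:227 181:226 182:226 183:226 184:225 185:225 186:226 187:199 188:170 189:165 190:162 191:159 192:129 193:94 194:84 195:83 196:83 197:84 198:88 199:104 200:111 201:110 202:110 203:110 204:110 205:111 206:111 207:110 208:110 209:111 210:111 211:111 212:111 213:110 214:110 215:111 216:111 217:91 218:53 219:32 220:35 221:36 222:35 223:35 224:35 225:35 226:36 227:36 228:36 229:35 230:34 231:35 232:35 233:34 234:35 235:34 236:34 237:35 238:34 239:36 240:34 241:34 242:34 243:35 244:34 245:39 246:53 247:41 248:19 249:19 250:25 251:29 252:29 253:29 254:29 255:31 256:31 257:31 258:31 259:32 260:32 261:31 262:31 263:31 264:31 265:31 266:32 267:32 268:31 269:87 270:152 271:187 272:195 273:195 274:195 275:195 276:195 277:195 278:195 279:196 280:195 281:195 282:195 283:195 284:194 285:170 286:103 287:45 288:46 289:49 290:59 291:61
[ 0.582  -0.2981  0.1007]
disc top edge [(266, array([ 0.0006, -0.0004, -0.0205])), (269, array([-0.0008, -0.0004, -0.0205])), (272, array([-0.0023, -0.0004, -0.0205]))]
foot near [(200, array([ 0.0166, -0.0004,  0.0265])), (204, array([ 0.0142, -0.0004,  0.0265])), (208, array([ 0.0118, -0.0004,  0.0265]))]
cap under near edge [(214, array([ 0.0163, -0.0004,  0.0035])), (218, array([ 0.0142, -0.0004,  0.0035])), (222, array([ 0.0121, -0.0004,  0.0035]))]
```

View pics/hd1.png

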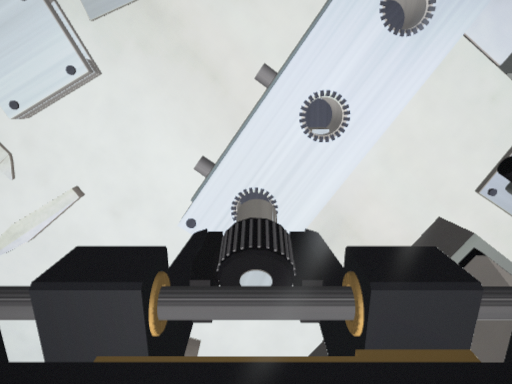

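```bash
cat > tilt.py <<'E'
import sys
from h import *
from scipy.optimize import least_squares
def solve(p,t,q,vd,vu,vf,u=256):
    C,_=ray(p,u,vd);C=q.inv().apply(C-t)
    def res(s):
        x,z,a=s;ax=np.array([np.sin(a),np.cos(a)]);pe=np.array([np.cos(a),-np.sin(a)]);c=np.array([x,z])
        o=[]
        for v,P in((vd,c-.024*ax+.0065*pe),(vu,c+.017*pe),(vf,c+.023*ax+.011*pe)):
            o.append(proj(p,t+q.apply([P[0],0,P[1]]))[1]-v)
        return o
    return least_squares(res,[0,.0035,0.]).x
if __name__=='__main__':
    p=r.camera_params('wrist');t,q=pose();x=solve(p,t,q,*map(float,sys.argv[1:4]));print('cap-under centre tool x,z, tilt',x.round(4))
    x0,z0,a=x;foot=np.array([x0+.023*np.sin(a),0,z0+.023*np.cos(a)]);print('foot tool',foot.round(4),'tcp',t.round(4))
E
python3 tilt.py 269 217.5 198.5
```

```text
cap-under centre tool x,z, tilt [-0.0016  0.0105  0.3762]
foot tool [0.0068 0.     0.0319] tcp [ 0.582  -0.2981  0.1007]
```

Units first: shifts go in mm and turns go in units of 0.05 rad. So -0.02 m is -20, -0.36 rad is -7.2.

```bash
python3 steer.py '[{"finger_gap": 0.2,"z": -20,"ry": -2.4},{"finger_gap": 0.2,"z": -20,"ry": -4.8},{"finger_gap": 0.2,"z": -20,"ry": -7.2},{"finger_gap": 0.2,"z": -20,"ry": -7.2},{"finger_gap": 0.2,"z": -20,"ry": -7.2},{"finger_gap": 0.2,"z": -20,"ry": -7.2},{"finger_gap": 0.2,"z": -20,"ry": -7.2}]';python3 - <<'E'
from h import *
from tilt import solve
t,q=pose();im,p=snap('wrist');cv2.imwrite('pics/hd2.png',im)
g=cv2.cvtColor(im,cv2.COLOR_BGR2GRAY);col=g[:,253:260].mean(1).astype(int);print(' '.join(f'{v}:{col[v]}' for v in range(186,224)),' '.join(f'{v}:{col[v]}' for v in range(264,275)))
x0,z0,a=solve(p,t,q,269,217.5,198.5)
w=lambda X:(t+q.apply(X)).round(4)
print(x0,z0,a,'under',w([x0,0,z0]),'foot',w([x0+.023*np.sin(a),0,z0+.023*np.cos(a)]),'tcp',t)
u,v=proj(p,w([x0+.023*np.sin(a),0,z0+.023*np.cos(a)]));print(u,v)
cv2.imwrite('pics/hd2c.png',cv2.resize(im[150:310,150:362],None,fx=3.5,fy=3.5,interpolation=cv2.INTER_CUBIC))
E
```

```text
clock: 10.7
tool_pos: [0.5843, -0.2962, 0.1226]
eef_rot: [-0.305, 0.935, 0.055, 0.171]
contact_force: [0.2, 0.1, -0.4]
opening: 0.378
finger_force: 30.0
186:233 187:232 188:233 189:233 190:234 191:234 192:234 193:234 194:235 195:235 196:235 197:235 198:214 199:150 200:114 201:114 202:114 203:114 204:114 205:114 206:113 207:114 208:114 209:114 210:113 211:114 212:114 213:114 214:114 215:114 216:113 217:88 218:48 219:34 220:37 221:36 222:37 223:37 264:34 265:34 266:34 267:34 268:42 269:94 270:170 271:203 272:207 273:207 274:207
-0.0015982978782380993 0.010705052040402958 0.37625467292180526 under [ 0.5886 -0.2931  0.1131] foot [ 0.5883 -0.2933  0.0901] tcp [ 0.58429513 -0.29620747  0.12258309]
256.68960613188176 213.0271719433251
```

View pics/hd2c.png

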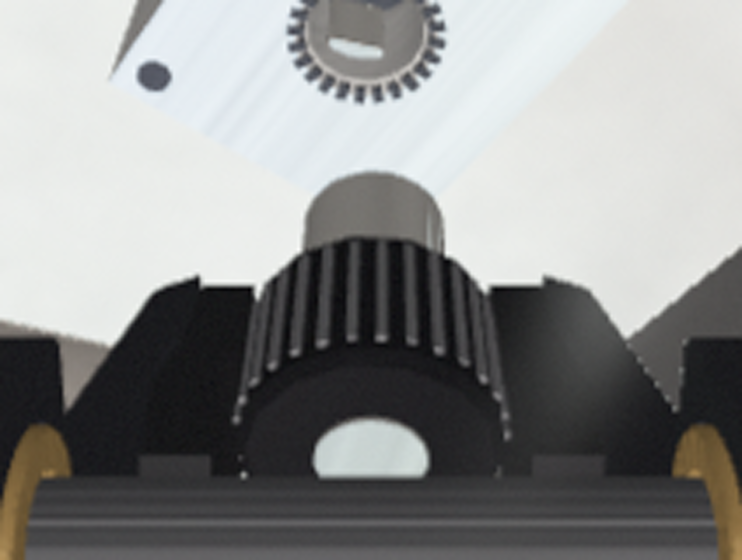

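The crop shows the shaft pointing to the bore ring above it in the image, with the key sliver visible. The rotor slipped about 0.37 rad in the fingers during that first contact, and the tool tilt now makes it vertical. Next I centre the foot over the bore.

```bash
cat > foot.py <<'E'
import sys
from h import *
# args: x0 z0 a targetx y z(foot)
x0,z0,a,*T=map(float,sys.argv[1:])
t,q=pose();F=t+q.apply([x0+.023*np.sin(a),0,z0+.023*np.cos(a)]);U=t+q.apply([x0,0,z0])
s=r.get_state();print('foot',F.round(4),'axis',((F-U)/.023).round(3),'F',np.round(s['contact_force'],1),'M',np.round(s['moment'],2))
for z in T[2:]: print('shift',z,q.inv().apply(np.array([T[0],T[1],z])-F).round(4))
E
python3 steer.py '[{"finger_gap": 0.2},{"finger_gap": 0.2},{"finger_gap": 0.2}]' >/dev/null; python3 foot.py -.0016 .0106 .376 .5827 -.2994 .05 .035
```

```text
foot [ 0.5867 -0.2951  0.0894] axis [-0.013 -0.01  -1.   ] F [0.6 0.1 0.1] M [-0.12  0.32 -0.04]
shift 0.05 [ 0.0192 -0.0011  0.0349]
shift 0.035 [ 0.0245 -0.0011  0.0489]
```

```bash
python3 steer.py '[{"finger_gap": 0.2,"x": 6,"y": -1},{"finger_gap": 0.2,"x": 12,"y": -1,"z": 17},{"finger_gap": 0.2,"x": 19,"y": -1,"z": 35},{"finger_gap": 0.2,"x": 19,"y": -1,"z": 35},{"finger_gap": 0.2,"x": 19,"y": -1,"z": 35},{"finger_gap": 0.2,"x": 19,"y": -1,"z": 35},{"finger_gap": 0.2,"x": 19,"y": -1,"z": 35},{"finger_gap": 0.2,"x": 19,"y": -1,"z": 35}]' >/dev/null; python3 foot.py -.0016 .0106 .376 .5827 -.2994 .04 .035
python3 - <<'E'
from h import *
im,p=snap('wrist');cv2.imwrite('pics/hd3c.png',cv2.resize(im[130:290,150:362],None,fx=3.5,fy=3.5,interpolation=cv2.INTER_CUBIC))
E
```

```text
foot [ 0.5831 -0.2995  0.0506] axis [-0.012 -0.01  -1.   ] F [-0.5 -0.4 -0.5] M [-0.22  0.29 -0.03]
shift 0.04 [0.004  0.0003 0.0098]
shift 0.035 [0.0057 0.0003 0.0145]
```

View pics/hd3c.png

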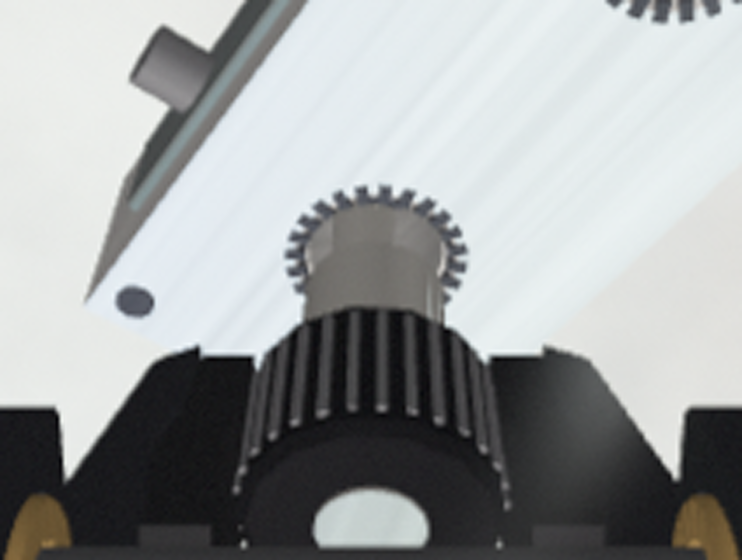

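The foot (centre about (373,245) in the crop) sits inside the ring (centre about (377,255)), so it is centred. I lower slowly.

To row units: 0.0145 m is 14.5, 0.01 m is 10.

```bash
python3 steer.py '[{"finger_gap": 0.2,"x": 2,"y": 0.3,"z": 5},{"finger_gap": 0.2,"x": 4,"y": 0.3,"z": 10},{"finger_gap": 0.2,"x": 5.7,"y": 0.3,"z": 14.5},{"finger_gap": 0.2,"x": 5.7,"y": 0.3,"z": 14.5},{"finger_gap": 0.2,"x": 5.7,"y": 0.3,"z": 14.5},{"finger_gap": 0.2,"x": 5.7,"y": 0.3,"z": 14.5}]' >/dev/null; python3 foot.py -.0016 .0106 .376 .5827 -.2994 .03 .025 .02
```

```text
foot [ 0.5825 -0.2992  0.0344] axis [-0.013 -0.009 -1.   ] F [-0.5  0.4 -0.4] M [-0.11  0.39  0.02]
shift 0.03 [ 0.0015 -0.0003  0.0041]
shift 0.025 [ 0.0033 -0.0003  0.0088]
shift 0.02 [ 0.005  -0.0003  0.0135]
```

To row units: 0.0088 m is 8.8, 0.004 m is 4.

```bash
python3 steer.py '[{"finger_gap": 0.2,"x": 1.5,"y": -0.3,"z": 4},{"finger_gap": 0.2,"x": 3.3,"y": -0.3,"z": 8.8},{"finger_gap": 0.2,"x": 3.3,"y": -0.3,"z": 8.8},{"finger_gap": 0.2,"x": 3.3,"y": -0.3,"z": 8.8},{"finger_gap": 0.2,"x": 3.3,"y": -0.3,"z": 8.8}]' >/dev/null; python3 foot.py -.0016 .0106 .376 .5827 -.2994 .021 .0195
```

```text
foot [ 0.5872 -0.2968  0.0298] axis [-0.003 -0.007 -1.   ] F [-3.   2.  16.3] M [ 1.18 -0.21  0.3 ]
shift 0.021 [0.008  0.0006 0.0063]
shift 0.0195 [0.0085 0.0006 0.0077]
```

It is resting on the key at 11 mm depth. I'll let go here, since the bore keeps it upright, then straighten the tool and look.

```bash
python3 steer.py '[{"finger_gap": 0.2,"x": -1.2,"z": -3},{"finger_gap": 0.2,"x": -1.2,"z": -3},{"finger_gap": 0.6,"x": -1.2,"z": -3},{"finger_gap": 0.6,"x": -1.2,"z": -3},{"finger_gap": 0.6,"x": -1.2,"z": -3},{"finger_gap": 0.6,"x": -15,"z": -40},{"finger_gap": 0.6,"x": -25,"z": -70},{"finger_gap": 0.6,"x": -25,"z": -70,"ry": 3},{"finger_gap": 0.6,"x": -25,"z": -70,"ry": 6},{"finger_gap": 0.6,"x": -25,"z": -70,"ry": 7.2}]'
python3 steer.py '[{"finger_gap": 0.6,"x": 20,"z": -30},{"finger_gap": 0.6,"x": 20,"z": -30},{"finger_gap": 0.6,"x": 20,"z": -30},{"finger_gap": 0.6,"x": 20,"z": -30},{"finger_gap": 0.6,"x": 20,"z": -30},{"finger_gap": 0.6,"x": 20,"z": -30}]'
cat > cap.py <<'E'
# cap seated near given xy: dark blob, disc, bar; args tag x y ztop
import sys
from h import *
def cap(im,p,X,name):
    u0,v0=proj(p,X);f=p['fx']/(ray(p,u0,v0)[0][2]-X[2]);s=int(.03*f);x0,y0=int(u0)-s,max(int(v0)-s,0)
    k=6;c=cv2.resize(im[y0:y0+2*s,x0:x0+2*s],None,fx=k,fy=k,interpolation=cv2.INTER_CUBIC);g=cv2.cvtColor(c,cv2.COLOR_BGR2GRAY)
    d=(g<80).astype(np.uint8);n,l,st,ct=cv2.connectedComponentsWithStats(d)
    i=min([i for i in range(1,n) if st[i,4]>300],key=lambda i:np.hypot(*(ct[i]-np.array([(u0-x0)*k,(v0-y0)*k]))))
    m=np.zeros_like(d);pts=np.argwhere(l==i)[:,::-1].astype(np.int32);cv2.fillConvexPoly(m,cv2.convexHull(pts),1);m=cv2.erode(m,np.ones((13,13)))
    b=m&(g>115).astype(np.uint8);n,l,st,ct=cv2.connectedComponentsWithStats(b);b=(l==1+np.argmax(st[1:,4])).astype(np.uint8)
    dt=cv2.distanceTransform(b,cv2.DIST_L2,5);ys,xs=np.where(dt>dt.max()-1.5);cx,cy,rd=xs.mean(),ys.mean(),dt.max()
    yy,xx=np.where(b>0);q=np.hypot(xx-cx,yy-cy)>rd*1.25
    P=lambda x,y:((x+.5)/k-.5+x0,(y+.5)/k-.5+y0)
    cv2.imwrite(f'pics/{name}_c.png',c)
    A=P(cx,cy);B=P(xx[q].mean(),yy[q].mean()) if q.any() else A
    a,b_=onz(p,*A,X[2]),onz(p,*B,X[2]);return A,a,np.arctan2(b_[1]-a[1],b_[0]-a[0]),rd/k/f*1e3,int(q.sum()/k/k)
if __name__=='__main__':
    tag=sys.argv[1];X=[float(a) for a in sys.argv[2:5]]
    t,q=pose();im,p=snap('wrist');cv2.imwrite(f'pics/{tag}.png',im);np.save(f'pics/{tag}p.npy',p)
    A,a,th,rd,n=cap(im,p,X,tag);print('px',np.round(A,1),'pos',a.round(4),'bar',round(th,3),'disc r mm',round(rd,2),n,'tcp',t.round(4))
E
python3 cap.py c1 .5827 -.2994 .078
```

```text
clock: 14.0
tool_pos: [0.5803, -0.3004, 0.1335]
eef_rot: [-0.31, 0.951, -0.001, 0.0]
contact_force: [0.7, 0.8, 0.0]
opening: 0.6
finger_force: 0.0
clock: 14.6
tool_pos: [0.5611, -0.3146, 0.1608]
eef_rot: [-0.309, 0.951, 0.001, -0.0]
contact_force: [-0.6, 0.7, -0.5]
opening: 0.602
finger_force: 0.0
px [257.7 261.1] pos [ 0.6022 -0.2833  0.078 ] bar 0.715 disc r mm 0.26 6 tcp [ 0.5611 -0.3146  0.1608]
```

To row units: -0.04 m is -40, -0.06 m is -60.

```bash
python3 steer.py '[{"finger_gap": 0.6,"x": -20,"z": -40},{"finger_gap": 0.6,"x": -20,"z": -60},{"finger_gap": 0.6,"x": -20,"z": -60},{"finger_gap": 0.6,"x": -20,"z": -60},{"finger_gap": 0.6,"x": -20,"z": -60},{"finger_gap": 0.6,"x": -20,"z": -60}]' | head -2;python3 cap.py c2 .5827 -.2994 .078;python3 cap.py c3 .5827 -.2994 .066; python3 -c "
from h import *
p=np.load('pics/c2p.npy',allow_pickle=True).item();print(proj(p,(.5827,-.2994,.078)),proj(p,(.5827,-.2994,.066)))
im=cv2.imread('pics/c2.png',0);u,v=proj(p,(.5827,-.2994,.07)).astype(int)
for y in range(v-24,v+26,2): print(y,*im[y,u-24:u+26:2])"
```

```text
clock: 15.25
tool_pos: [0.5765, -0.3034, 0.2201]
px [257.3 215.9] pos [ 0.6039 -0.282   0.078 ] bar 2.061 disc r mm 1.97 23 tcp [ 0.5765 -0.3034  0.2201]
px [258.5 215.4] pos [ 0.6066 -0.2787  0.066 ] bar -1.733 disc r mm 1.86 11 tcp [ 0.5767 -0.3034  0.2203]
[255.64094188 188.49601624] [255.62227788 185.33600145]
162 214 215 215 211 212 215 215 213 215 216 209 212 217 208 213 219 214 214 214 215 216 209 208 212 216
164 215 213 212 210 214 215 213 214 216 212 208 217 211 187 218 216 213 213 212 215 211 206 211 215 216
166 214 213 210 213 215 214 212 216 214 156 205 94 194 80 193 119 214 212 214 214 207 207 215 216 213
168 214 210 213 215 214 213 215 188 165 146 101 116 157 111 133 117 128 176 214 208 207 213 216 214 211
170 211 210 215 213 213 215 201 188 127 145 160 161 157 150 149 145 119 166 149 206 212 215 216 211 214
172 209 214 214 213 213 215 141 116 140 153 159 160 157 150 150 141 126 105 164 194 216 215 211 213 216
174 213 214 213 213 216 173 142 119 140 151 158 161 157 150 150 144 127 112 110 100 215 213 211 216 214
176 213 213 212 215 216 194 110 121 139 151 158 161 159 15
[... 924 characters left out ...]
 220
196 212 205 212 217 177 66 58 69 67 35 85 23 67 23 69 39 51 77 32 52 55 94 219 221 216
198 206 211 216 214 172 65 58 64 67 38 86 24 75 22 69 31 56 75 32 58 61 85 220 217 217
200 208 216 213 215 181 78 58 78 50 44 88 23 76 22 66 24 60 72 32 58 59 84 211 217 216
202 213 216 213 214 185 76 58 79 51 47 88 26 90 16 75 21 65 61 40 62 71 79 204 216 214
204 216 214 216 212 191 75 66 76 52 49 87 31 90 22 76 20 64 51 45 63 74 84 203 215 211
206 214 215 212 211 205 88 65 77 38 52 88 31 89 24 92 21 71 45 48 76 76 82 199 210 210
208 219 215 210 211 209 88 66 77 36 57 60 33 69 21 63 23 56 37 35 65 77 80 194 210 210
210 219 220 218 209 208 88 81 56 20 26 23 26 30 31 27 27 24 23 21 21 22 53 189 210 209
```

```bash
python3 - <<'E'
from h import *
im=cv2.imread('pics/c3.png');sd,p=snap('side');tp,pt=snap('top');cv2.imwrite('pics/sd4.png',sd)
u,v=proj(p,(.59,-.295,.06)).astype(int);a=sd[v-30:v+30,u-30:u+30];u,v=proj(pt,(.59,-.295,.06)).astype(int);b=tp[v-30:v+30,u-30:u+30]
t=[cv2.resize(x,(266,266),interpolation=cv2.INTER_CUBIC) for x in (im[150:250,206:306],a,b)]
cv2.imwrite('pics/lean.png',np.hstack(t))
E
```

```text
(no output)
```

View pics/lean.png

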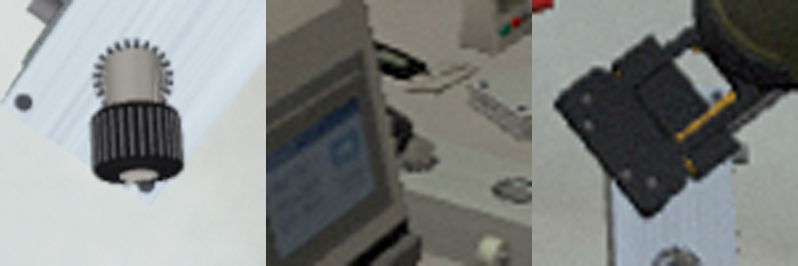

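The rotor is leaning about 40°, with its foot in the bore mouth and its cap toward +x and away from the robot: ring at (256,178), disc at about (258,216). I'll estimate the cap position from edge profiles, grip it lightly as a hinge and stand it up.

```bash
python3 - <<'E'
from h import *
from scipy.optimize import least_squares
im=cv2.imread('pics/c3.png',0);p=np.load('pics/c3p.npy',allow_pickle=True).item();t,q=pose();print(t.round(4))
print(' '.join(f'{v}:{im[v,255:261].mean():.0f}' for v in range(184,226)))
for y in range(192,212,3):
    row=np.where(im[y,225:295]<130)[0]+225;print(y,row.min(),row.max(),end=' | ')
E
```

```text
[ 0.5772 -0.3031  0.221 ]
184:153 185:153 186:152 187:115 188:52 189:22 190:42 191:50 192:50 193:50 194:50 195:52 196:54 197:53 198:52 199:53 200:58 201:57 202:57 203:59 204:60 205:60 206:60 207:60 208:40 209:25 210:28 211:28 212:25 213:62 214:140 215:167 216:168 217:149 218:101 219:122 220:147 221:162 222:199 223:213 224:215 225:216
192 242 272 | 195 240 273 | 198 240 273 | 201 240 273 | 204 241 273 | 207 241 274 | 210 241 274 |
```

```bash
python3 - <<'E'
from h import *
from scipy.optimize import least_squares
p=np.load('pics/c3p.npy',allow_pickle=True).item();t,q=pose()
B=q.inv().apply(np.array([.5827,-.2994,.042])-t);print('bore in tool',B.round(4))
M=R.from_rotvec(np.ravel(p['rvec'])).as_matrix();T=np.ravel(p['tvec'])
def geo(s):
    x,z,a=s;return np.array([x,z]),np.array([np.sin(a),np.cos(a)]),np.array([np.cos(a),-np.sin(a)])
def res(s):
    c,ax,pe=geo(s);o=[]
    for v,P in((187.3,c+.017*pe),(207.8,c-.024*ax+.017*pe),(213.3,c-.024*ax+.0065*pe),(218.2,c-.024*ax-.0065*pe)):
        o.append((proj(p,t+q.apply([P[0],0.0008,P[1]]))[1]-v)/.6)
    m=c-.012*ax; dep=(M@(t+q.apply([m[0],0,m[1]]))+T)[2]; o.append((p['fx']*.034/dep-33.8)/.7)
    f=c+.023*ax;o.append((f[0]-B[0])/.005); 
    return o
o=least_squares(res,[B[0]-.02,B[2]-.03,.7]);print(o.x.round(4),o.fun.round(2))
c,ax,pe=geo(o.x);w=lambda P:(t+q.apply([P[0],.0,P[1]])).round(4)
print('foot',w(c+.023*ax),'under',w(c),'capmid',w(c-.012*ax),'top',w(c-.024*ax));m=c-.012*ax
print('capmid tool',m.round(4))
for n,P in (('under far',c-.017*pe),('foot near',c+.023*ax+.011*pe),('foot far',c+.023*ax-.011*pe)):print(n,w(P))
u=257;print('lateral y of cap (tool)',q.inv().apply(onz(p,257,200,w(m)[2])-t).round(4), q.inv().apply(onz(p,257.2,216,w(c-.024*ax)[2])-t).round(4))
E
```

```text
bore in tool [-0.0067 -0.0003  0.179 ]
[-0.0221  0.1727  0.7725] [-0.89  0.6  -0.46  0.77 -0.95  0.12]
foot [ 0.582  -0.2995  0.0319] under [ 0.595  -0.2901  0.0483] capmid [ 0.6018 -0.2852  0.0569] top [ 0.6086 -0.2803  0.0655]
capmid tool [-0.0305  0.1641]
under far [ 0.6049 -0.2829  0.0365]
foot near [ 0.5757 -0.3041  0.0395]
foot far [ 0.5884 -0.2949  0.0242]
lateral y of cap (tool) [-0.0248  0.001   0.1641] [-0.039   0.0012  0.1555]
```

The fit is consistent: cap mid at (.602,-.285,.057), lean 0.77 rad, cap rim resting on the unit. I'll approach with the tool pitched toward the robot (press clearance) and the pads either side of the cap.

To row units: 0.121 m is 121, 0.1 m is 100, -0.36 rad is -7.2.

```bash
python3 steer.py '[{"finger_gap": 0.6,"ry": -2.8},{"finger_gap": 0.6,"ry": -5.6},{"finger_gap": 0.6,"z": 20,"ry": -7.2},{"finger_gap": 0.6,"x": -17,"y": 1,"z": 60,"ry": -7.2},{"finger_gap": 0.6,"x": -34,"y": 1,"z": 100,"ry": -7.2},{"finger_gap": 0.6,"x": -34,"y": 1,"z": 121,"ry": -7.2},{"finger_gap": 0.6,"x": -34,"y": 1,"z": 121,"ry": -7.2},{"finger_gap": 0.6,"x": -34,"y": 1,"z": 121,"ry": -7.2},{"finger_gap": 0.6,"x": -34,"y": 1,"z": 121,"ry": -7.2},{"finger_gap": 0.6,"x": -34,"y": 1,"z": 121,"ry": -7.2}]';python3 go.py .6047 -.2831 .0475
```

```text
clock: 16.45
tool_pos: [0.6053, -0.283, 0.1024]
eef_rot: [-0.303, 0.936, 0.054, 0.171]
contact_force: [1.0, 0.0, 0.3]
opening: 0.601
finger_force: 0.0
tcp [ 0.6053 -0.283   0.1024] yaw of y-axis vs world y 0.6264 tilt z [0.2877 0.2055]
shift tool [0.0199 0.0004 0.0511]
```

```bash
python3 steer.py '[{"finger_gap": 0.6,"x": 10,"y": 0.4,"z": 25.5},{"finger_gap": 0.6,"x": 19.5,"y": 0.4,"z": 51},{"finger_gap": 0.6,"x": 19.5,"y": 0.4,"z": 51},{"finger_gap": 0.6,"x": 19.5,"y": 0.4,"z": 51},{"finger_gap": 0.2,"x": 19.5,"y": 0.4,"z": 51},{"finger_gap": 0.2,"x": 19.5,"y": 0.4,"z": 51},{"finger_gap": 0.2,"x": 19.5,"y": 0.4,"z": 51},{"finger_gap": 0.2,"x": 19.5,"y": 0.4,"z": 51},{"finger_gap": 0.2,"x": 19.5,"y": 0.4,"z": 51},{"finger_gap": 0.2,"x": 19.5,"y": 0.4,"z": 51}]' 12;python3 go.py .5827 -.2994 .057
```

```text
clock: 17.45
tool_pos: [0.6042, -0.2822, 0.0462]
eef_rot: [-0.303, 0.936, 0.055, 0.17]
contact_force: [-0.4, 0.2, 1.7]
opening: 0.381
finger_force: 11.8
tcp [ 0.6042 -0.2822  0.0462] yaw of y-axis vs world y 0.6272 tilt z [0.2856 0.2068]
shift tool [ 0.0219 -0.0014 -0.0198]
```

To row units: 0.0193 m is 19.3, -0.0138 m is -13.8.

```bash
python3 steer.py '[{"finger_gap": 0.2,"x": 2.5,"z": -4},{"finger_gap": 0.2,"x": 5,"z": -8},{"finger_gap": 0.2,"x": 8,"z": -11},{"finger_gap": 0.2,"x": 11.6,"z": -13.8},{"finger_gap": 0.2,"x": 15.5,"z": -16},{"finger_gap": 0.2,"x": 19.3,"z": -18},{"finger_gap": 0.2,"x": 19.3,"z": -18},{"finger_gap": 0.2,"x": 19.3,"z": -18},{"finger_gap": 0.2,"x": 19.3,"z": -18}]'
python3 - <<'E'
from h import *
t,q=pose();im,p=snap('wrist');cv2.imwrite('pics/hd5.png',im);np.save('pics/hd5p.npy',p)
g=cv2.cvtColor(im,cv2.COLOR_BGR2GRAY);col=g[:,253:260].mean(1).astype(int);print(' '.join(f'{v}:{col[v]}' for v in range(180,292)));print(t.round(4))
E
```

```text
clock: 18.35
tool_pos: [0.5852, -0.2967, 0.0575]
eef_rot: [-0.303, 0.936, 0.055, 0.172]
contact_force: [1.3, 1.7, 8.7]
opening: 0.38
finger_force: 12.0
180:233 181:233 182:232 183:232 184:232 185:232 186:233 187:234 188:235 189:235 190:236 191:210 192:149 193:125 194:125 195:124 196:124 197:125 198:125 199:125 200:125 201:125 202:125 203:125 204:125 205:125 206:125 207:124 208:125 209:125 210:125 211:125 212:125 213:125 214:124 215:125 216:125 217:125 218:125 219:124 220:124 221:124 222:101 223:53 224:17 225:26 226:32 227:33 228:33 229:32 230:34 231:34 232:33 233:32 234:33 235:32 236:34 237:33 238:33 239:31 240:31 241:31 242:30 243:31 244:31 245:31 246:31 247:31 248:30 249:31 250:31 251:31 252:30 253:31 254:30 255:31 256:28 257:29 258:30 259:29 260:28 261:29 262:29 263:31 264:31 265:23 266:18 267:18 268:26 269:29 270:29 271:29 272:29 273:31 274:31 275:31 276:32 277:31 278:31 279:32 280:31 281:31 282:31 283:61 284:108 285:137 286:96 287:48 288:51 289:52 290:59 291:61
[ 0.5852 -0.2967  0.0575]
```

```bash
cat > cap3.py <<'E'
import sys
from h import *
from scipy.optimize import least_squares
def fit(p,t,q,vb,vt,vd,y=0.):
    def geo(s):
        x,z,a=s;return np.array([x,z]),np.array([np.sin(a),np.cos(a)]),np.array([np.cos(a),-np.sin(a)])
    def res(s):
        c,ax,pe=geo(s)
        return [proj(p,t+q.apply([P[0],y,P[1]]))[1]-v for v,P in((vb,c+.017*pe),(vt,c-.024*ax+.017*pe),(vd,c-.024*ax+.0065*pe))]
    o=least_squares(res,[0,.005,.3]);c,ax,pe=geo(o.x)
    w=lambda P:(t+q.apply([P[0],y,P[1]])).round(4)
    print('x z a',o.x.round(4),o.fun.round(1),'foot',w(c+.023*ax),'under',w(c),'top',w(c-.024*ax))
    for P in (c+.023*ax+.011*pe,c+.023*ax-.011*pe): print('foot edge px',proj(p,w(P)).round(1))
    return o.x
if __name__=='__main__':
    t,q=pose();p=r.camera_params('wrist');fit(p,t,q,*map(float,sys.argv[1:4]))
    print('bore px',proj(p,(.5827,-.2994,.042)).round(1))
E
python3 cap3.py 222.3 265 283.6
python3 - <<'E'
from h import *
im=cv2.imread('pics/hd5.png');sd,p=snap('side');cv2.imwrite('pics/sd5.png',sd)
u,v=proj(p,(.585,-.297,.06)).astype(int);a=sd[v-25:v+25,u-30:u+30]
t=[cv2.resize(im[150:310,150:362],None,fx=2.4,fy=2.4,interpolation=cv2.INTER_CUBIC)];t.append(cv2.resize(a,(280,t[0].shape[0]),interpolation=cv2.INTER_CUBIC));cv2.imwrite('pics/v13.png',np.hstack(t))
E
```

```text
x z a [ 0.0045 -0.0128  0.3402] [-0. -0. -0.] foot [ 0.5785 -0.3015  0.0449] under [ 0.5781 -0.3018  0.0679] top [ 0.5777 -0.302   0.0919]
foot edge px [256.9 201.3]
foot edge px [256.7 234.1]
bore px [255.3 221.2]
```

View pics/v13.png

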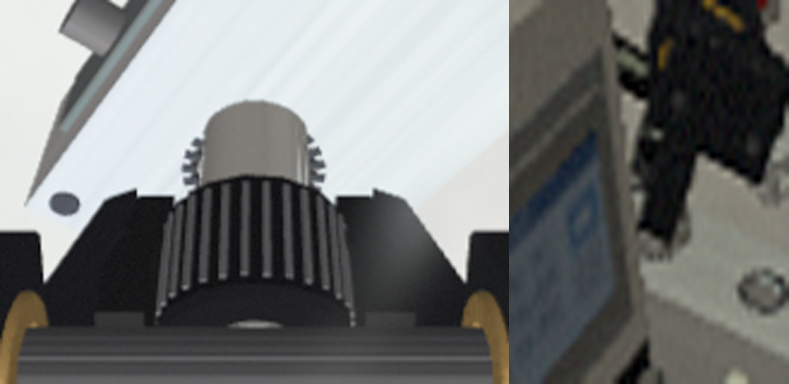

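The rotor came out of the bore: its foot edge (top at crop (255,100)) overshoots the ring (centre about (255,165)) toward the robot. I'll lift it clear and refit its pose in the hand using four edges, checking on the earlier image too.

To row units: -0.038 m is -38, -0.019 m is -19.

```bash
python3 steer.py '[{"finger_gap": 0.2,"x": -7,"z": -19},{"finger_gap": 0.2,"x": -14,"z": -38},{"finger_gap": 0.2,"x": -14,"z": -38},{"finger_gap": 0.2,"x": -14,"z": -38},{"finger_gap": 0.2,"x": -14,"z": -38},{"finger_gap": 0.2,"x": -14,"z": -38}]' 25
cat > cap4.py <<'E'
import sys
from h import *
from scipy.optimize import least_squares
def edges(im):
    g=cv2.cvtColor(im,cv2.COLOR_BGR2GRAY);return g[:,253:260].mean(1)
def fit(p,t,q,vb,vt,vd,vf,rd=.0066):
    geo=lambda s:(np.array(s[:2]),np.array([np.sin(s[2]),np.cos(s[2])]),np.array([np.cos(s[2]),-np.sin(s[2])]))
    def res(s):
        c,ax,pe=geo(s);L=[(vb,c+.017*pe),(vt,c-.024*ax+.017*pe),(vd,c-.024*ax+rd*pe),(vf,c+.023*ax+.011*pe)]
        return [proj(p,t+q.apply([P[0],0,P[1]]))[1]-v for v,P in L if v>0]
    o=least_squares(res,[0,.005,.3]);print('x z a',o.x.round(4),'res',o.fun.round(1));return o.x
E
python3 - <<'E'
from cap4 import *
t,q=pose();im,p=snap('wrist');cv2.imwrite('pics/hd6.png',im);np.save('pics/hd6p.npy',p)
c=edges(im).astype(int);print(t.round(4),' '.join(f'{v}:{c[v]}' for v in [*range(178,202),*range(219,226),*range(262,270),*range(280,290)]))
for rd in (.0066,.006,.0075): print('now',fit(p,t,q,222.3,265,283.6,191.5,rd)); print('hd1',fit(p,t,q,217.5,247.3,269,198.5,rd))
E
```

```text
clock: 19.05
tool_pos: [0.5829, -0.2967, 0.095]
eef_rot: [-0.303, 0.936, 0.056, 0.169]
contact_force: [-0.2, 0.2, -1.1]
opening: 0.373
finger_force: 25.0
[ 0.5829 -0.2967  0.095 ] 178:121 179:120 180:121 181:121 182:121 183:124 184:123 185:122 186:164 187:197 188:200 189:177 190:132 191:121 192:126 193:126 194:125 195:126 196:126 197:126 198:126 199:126 200:126 201:126 219:125 220:125 221:125 222:110 223:62 224:18 225:24 262:29 263:28 264:31 265:29 266:22 267:19 268:19 269:26 280:31 281:31 282:32 283:32 284:101 285:112 286:76 287:48 288:50 289:52
x z a [ 0.0065 -0.0105  0.4737] res [-2.7  2.3 -1.3  1.7]
now [ 0.00651347 -0.01045495  0.47367939]
x z a [ 0.0027 -0.0014  0.2608] res [-2.4  1.8 -0.9  1.5]
hd1 [ 0.00274964 -0.00138863  0.26081982]
x z a [ 0.0059 -0.0085  0.4858] res [-2.6  2.1 -1.2  1.6]
now [ 0.0058948  -0.00853196  0.48582638]
x z a [0.0015 0.0023 0.2745] res [-2.2  1.7 -0.8  1.4]
hd1 [0.00149473 0.00225959 0.27447755]
x z a [ 0.0075 -0.0135  0.4549] res [-2.9  2.6 -1.5  1.8]
now [ 0.00749238 -0.01348155  0.45493325]
x z a [ 0.0047 -0.007   0.2399] res [-2.6  2.1 -1.1  1.6]
hd1 [ 0.00470138 -0.00704797  0.23987691]
```

To row units: -0.005 m is -5, -0.11 rad is -2.2.

```bash
python3 steer.py '[{"finger_gap": 0.2,"z": -5,"ry": -2.2},{"finger_gap": 0.2,"z": -5,"ry": -2.2},{"finger_gap": 0.2,"z": -5,"ry": -2.2},{"finger_gap": 0.2,"z": -5,"ry": -2.2},{"finger_gap": 0.2,"z": -5,"ry": -2.2},{"finger_gap": 0.2,"z": -5,"ry": -2.2}]' >/dev/null; python3 foot.py .0065 -.0105 .4737 .5827 -.2994 .05 .036; python3 foot.py .0059 -.0085 .4858 .5827 -.2994 .05 .036
```

```text
foot [ 0.5747 -0.3031  0.085 ] axis [-0.003 -0.003 -1.   ] F [-0.2  0.7 -1.3] M [-0.17  0.37  0.01]
shift 0.05 [ 0.0082 -0.0017  0.0352]
shift 0.036 [ 0.0145 -0.0017  0.0476]
foot [ 0.5757 -0.3024  0.0835] axis [-0.012 -0.01  -1.   ] F [-0.2  0.7 -1.3] M [-0.17  0.37  0.01]
shift 0.05 [ 0.0085 -0.0017  0.0333]
shift 0.036 [ 0.0149 -0.0017  0.0458]
```

```bash
python3 steer.py '[{"finger_gap": 0.2,"x": 4,"y": -1.6,"z": 17},{"finger_gap": 0.2,"x": 8.3,"y": -1.6,"z": 34},{"finger_gap": 0.2,"x": 8.3,"y": -1.6,"z": 34},{"finger_gap": 0.2,"x": 8.3,"y": -1.6,"z": 34},{"finger_gap": 0.2,"x": 8.3,"y": -1.6,"z": 34},{"finger_gap": 0.2,"x": 8.3,"y": -1.6,"z": 34},{"finger_gap": 0.2,"x": 8.3,"y": -1.6,"z": 34}]' >/dev/null; python3 foot.py .0065 -.0105 .4737 .5827 -.2994 .045 .036; cat > al.py <<'E'
from h import *
t,q=pose();im,p=snap('wrist');cv2.imwrite('pics/al.png',im);g=cv2.cvtColor(im,cv2.COLOR_BGR2GRAY)
B=np.array([.5827,-.2994,.042]);L=q.apply([1,0,0]);L[2]=0;L/=np.linalg.norm(L);Y=q.apply([0,1,0])
for k in (.012,.0145,.018): print(k,'ring near',proj(p,B+k*L).round(1),'L/R',proj(p,B-k*Y).round(1),proj(p,B+k*Y).round(1))
c=g[:,253:260].mean(1).astype(int);print(' '.join(f'{v}:{c[v]}' for v in range(165,205)))
for v in (196,200,206,212,218): print(v,' '.join(f'{u}:{g[v,u]}' for u in [*range(214,242,1)]),'|',' '.join(f'{u}:{g[v,u]}' for u in range(272,298)))
E
python3 al.py
```

```text
foot [ 0.5816 -0.3008  0.051 ] axis [-0.002 -0.002 -1.   ] F [ 0.2 -0.7 -1.8] M [-0.25  0.42  0.02]
shift 0.045 [0.0012 0.0005 0.0062]
shift 0.036 [0.0053 0.0005 0.0142]
0.012 ring near [257.7 182.4] L/R [235.5 199.1] [279.7 199.1]
0.0145 ring near [257.7 178.7] L/R [230.9 199.1] [284.3 199.1]
0.018 ring near [257.7 173.4] L/R [224.4 199.1] [290.8 199.1]
165:232 166:232 167:233 168:234 169:234 170:235 171:236 172:236 173:236 174:236 175:235 176:230 177:197 178:160 179:146 180:113 181:96 182:100 183:117 184:123 185:123 186:124 187:124 188:125 189:124 190:114 191:119 192:124 193:125 194:124 195:124 196:125 197:125 198:125 199:125 200:125 201:124 202:125 203:125 204:124
196 214:234 215:235 216:234 217:233 218:235 219:236 220:236 221:236 222:237 223:237 224:237 225:235 226:234 227:232 228:195 229:163 230:156 231:153 232:110 233:69 234:56 235:175 236:150 237:132 238:130 239:124 240:119 241:121 | 272:126 273:124 274:120 275:117 276:117 277:115 278:120 279:158 280:146 281:99 282:84 283:85 284:87 285:85 286:90 287:181 288:226 289:232 290:233 291:234 292:235 293:235 294:236 295:236 296:236 29
[... 1043 characters left out ...]
:121 236:108 237:112 238:114 239:117 240:118 241:120 | 272:125 273:131 274:145 275:129 276:116 277:111 278:145 279:127 280:139 281:206 282:232 283:237 284:235 285:234 286:235 287:235 288:236 289:236 290:235 291:235 292:233 293:233 294:233 295:233 296:233 297:233
218 214:234 215:235 216:234 217:231 218:229 219:230 220:230 221:232 222:233 223:235 224:235 225:237 226:238 227:238 228:237 229:234 230:233 231:235 232:236 233:220 234:150 235:110 236:109 237:112 238:115 239:117 240:117 241:119 | 272:126 273:135 274:167 275:136 276:116 277:145 278:171 279:226 280:234 281:236 282:236 283:236 284:234 285:233 286:233 287:233 288:233 289:233 290:233 291:233 292:234 293:236 294:237 295:238 296:238 297:239
```

```bash
python3 - <<'E'
from h import *
t,q=pose();p=r.camera_params('wrist')
B=np.array([.5827,-.2994,.042]);L=q.apply([1,0,0]);L[2]=0;L/=np.linalg.norm(L)
for z in (.048,.051,.054):
  for k in (.009,.011,.013): print(z,k,proj(p,[*(B+k*L)[:2],z]).round(1))
E
```

```text
0.048 0.009 [257.6 194.7]
0.048 0.011 [257.7 191.8]
0.048 0.013 [257.7 188.9]
0.051 0.009 [257.7 198.8]
0.051 0.011 [257.7 195.9]
0.051 0.013 [257.7 192.9]
0.054 0.009 [257.7 203. ]
0.054 0.011 [257.7 200.1]
0.054 0.013 [257.7 197.1]
```

Units first: shifts go in mm and turns go in units of 0.05 rad. So 0.0142 m is 14.2, 0.01 m is 10.

```bash
python3 steer.py '[{"finger_gap": 0.2,"x": -2,"y": 0.8,"z": 0.8},{"finger_gap": 0.2,"x": -2,"y": 0.8,"z": 0.8},{"finger_gap": 0.2,"x": 0.7,"y": 0.8,"z": 6},{"finger_gap": 0.2,"x": 2.5,"y": 0.8,"z": 10},{"finger_gap": 0.2,"x": 4.6,"y": 0.8,"z": 14.2},{"finger_gap": 0.2,"x": 4.6,"y": 0.8,"z": 14.2},{"finger_gap": 0.2,"x": 4.6,"y": 0.8,"z": 14.2},{"finger_gap": 0.2,"x": 4.6,"y": 0.8,"z": 14.2},{"finger_gap": 0.2,"x": 4.6,"y": 0.8,"z": 14.2}]' >/dev/null; python3 foot.py .0065 -.0105 .4737 .5827 -.2994 .033;python3 al.py
```

```text
foot [ 0.5861 -0.2966  0.0384] axis [ 0.004  0.    -1.   ] F [1.7 1.8 8.3] M [ 0.57 -0.37  0.04]
shift 0.033 [ 0.0064 -0.0002  0.0028]
0.012 ring near [256.2 190.2] L/R [232.3 207.9] [280.2 207.9]
0.0145 ring near [256.2 186.3] L/R [227.3 207.9] [285.2 207.9]
0.018 ring near [256.2 180.7] L/R [220.3 207.9] [292.2 207.9]
165:236 166:235 167:234 168:233 169:233 170:232 171:232 172:232 173:233 174:234 175:235 176:235 177:236 178:237 179:236 180:235 181:235 182:234 183:233 184:207 185:173 186:169 187:136 188:100 189:114 190:130 191:133 192:133 193:132 194:133 195:133 196:133 197:133 198:133 199:133 200:133 201:133 202:133 203:133 204:133
196 214:235 215:235 216:235 217:234 218:235 219:235 220:235 221:235 222:235 223:236 224:236 225:237 226:237 227:237 228:185 229:109 230:89 231:88 232:90 233:85 234:79 235:68 236:68 237:102 238:115 239:117 240:122 241:123 | 272:133 273:131 274:126 275:114 276:92 277:88 278:90 279:89 280:88 281:127 282:187 283:210 284:227 285:231 286:232 287:233 288:235 289:236 290:236 291:236 292:236 293:236 294:236 295:236 296:236 297:235
200 214:235 215:235 216:234 217:
[... 982 characters left out ...]
235:120 236:115 237:116 238:116 239:121 240:122 241:123 | 272:133 273:132 274:143 275:137 276:127 277:124 278:112 279:123 280:93 281:73 282:92 283:142 284:164 285:152 286:146 287:146 288:224 289:235 290:234 291:233 292:234 293:236 294:236 295:236 296:236 297:234
218 214:228 215:231 216:234 217:235 218:236 219:235 220:235 221:234 222:232 223:230 224:230 225:230 226:232 227:228 228:174 229:109 230:138 231:149 232:191 233:163 234:121 235:115 236:116 237:116 238:117 239:121 240:124 241:124 | 272:133 273:130 274:146 275:153 276:131 277:124 278:135 279:116 280:145 281:203 282:225 283:216 284:211 285:223 286:233 287:236 288:236 289:234 290:235 291:235 292:235 293:236 294:236 295:236 296:235 297:234
```

The in-hand tilt estimate isn't reliable enough to insert with. It is more robust to stand the rotor on the flat unit top between two bores, where its 22 mm foot squares itself, then release it and regrip it with a level tool.

To row units: -0.045 m is -45, -0.036 m is -36.

```bash
python3 steer.py '[{"finger_gap": 0.2,"x": -9,"z": -18},{"finger_gap": 0.2,"x": -18,"z": -36},{"finger_gap": 0.2,"x": -23,"z": -45},{"finger_gap": 0.2,"x": -23,"z": -45},{"finger_gap": 0.2,"x": -23,"z": -45}]' >/dev/null; python3 foot.py .0065 -.0105 .4737 .4685 -.3003 .075 .045
```

```text
foot [ 0.5823 -0.2986  0.0854] axis [-0.004 -0.002 -1.   ] F [ 0.   0.8 -1.4] M [-0.22  0.44  0.  ]
shift 0.075 [ 0.0878  0.0654 -0.0328]
shift 0.045 [ 0.1014  0.0654 -0.006 ]
```

To row units: 0.0878 m is 87.8, 0.0654 m is 65.4.

```bash
python3 steer.py '[{"finger_gap": 0.2,"x": 30,"y": 22,"z": -11},{"finger_gap": 0.2,"x": 60,"y": 44,"z": -22},{"finger_gap": 0.2,"x": 87.8,"y": 65.4,"z": -32.8},{"finger_gap": 0.2,"x": 87.8,"y": 65.4,"z": -32.8},{"finger_gap": 0.2,"x": 94.6,"y": 65.4,"z": -20},{"finger_gap": 0.2,"x": 101.4,"y": 65.4,"z": -6},{"finger_gap": 0.2,"x": 101.4,"y": 65.4,"z": -6},{"finger_gap": 0.2,"x": 101.4,"y": 65.4,"z": -6},{"finger_gap": 0.2,"x": 101.4,"y": 65.4,"z": -6}]' >/dev/null; python3 foot.py .0065 -.0105 .4737 .4685 -.3003 .042 .039
```

```text
foot [ 0.4696 -0.2999  0.0461] axis [-0.003 -0.002 -1.   ] F [-1.1  0.7 -0.6] M [-0.23  0.37 -0.04]
shift 0.042 [0.0029 0.0003 0.0031]
shift 0.039 [0.0042 0.0003 0.0058]
```

Lower to contact, with the grip softened to 6 N, and see the force.

```bash
python3 steer.py '[{"finger_gap": 0.2,"x": 1.8,"z": 3.1},{"finger_gap": 0.2,"x": 3,"z": 5.8},{"finger_gap": 0.2,"x": 3,"z": 5.8},{"finger_gap": 0.2,"x": 3,"z": 5.8},{"finger_gap": 0.2,"x": 3,"z": 5.8}]' 6 >/dev/null; python3 foot.py .0065 -.0105 .4737 .4685 -.3003 .042 .036
```

```text
foot [ 0.471  -0.3004  0.0407] axis [ 0.001 -0.003 -1.   ] F [ 0.1 -0.3  5.3] M [-0.03 -0.04 -0.06]
shift 0.042 [ 0.0012  0.0016 -0.0021]
shift 0.036 [0.0039 0.0016 0.0033]
```

To row units: 0.002 m is 2, 0.001 m is 1.

```bash
python3 steer.py '[{"finger_gap": 0.2,"x": 1,"z": 2},{"finger_gap": 0.2,"x": 1,"z": 2},{"finger_gap": 0.2,"x": 1,"z": 2}]' 5 | grep contact; python3 - <<'E'
from cap4 import *
t,q=pose();im,p=snap('wrist');cv2.imwrite('pics/hd7.png',im);c=edges(im).astype(int);print(t.round(4),' '.join(f'{v}:{c[v]}' for v in range(180,290)))
E
```

```text
contact_force: [0.4, -1.1, 6.7]
[ 0.4798 -0.2942  0.0552] 180:235 181:235 182:235 183:236 184:237 185:237 186:238 187:238 188:239 189:239 190:238 191:239 192:238 193:239 194:239 195:199 196:139 197:130 198:130 199:130 200:130 201:130 202:130 203:131 204:130 205:130 206:131 207:130 208:130 209:131 210:130 211:131 212:131 213:130 214:130 215:130 216:131 217:131 218:130 219:131 220:131 221:130 222:130 223:131 224:130 225:130 226:130 227:130 228:131 229:131 230:130 231:130 232:130 233:130 234:125 235:77 236:19 237:19 238:19 239:27 240:31 241:33 242:32 243:33 244:33 245:33 246:34 247:32 248:31 249:33 250:32 251:33 252:33 253:34 254:33 255:32 256:36 257:36 258:34 259:34 260:35 261:36 262:37 263:37 264:35 265:36 266:38 267:38 268:39 269:38 270:37 271:37 272:39 273:40 274:41 275:40 276:43 277:43 278:41 279:43 280:43 281:43 282:45 283:45 284:52 285:41 286:41 287:48 288:50 289:53
```

```bash
python3 - <<'E'
from h import *
t,q=pose();p=r.camera_params('wrist');L=q.apply([1,0,0]);L[2]=0;L/=np.linalg.norm(L)
f=onz(p,256,195.6,.042);u=onz(p,256,234.9,.065)
print('foot c',(f-.011*L).round(4),'under c',(u-.017*L).round(4),'diff along L',((u-.017*L-f+.011*L)@L).round(4))
E
```

```text
foot c [ 0.4701 -0.3018  0.042 ] under c [ 0.4763 -0.2972  0.065 ] diff along L -0.0077
```

```bash
python3 - <<'E'
from h import *
import pickle
o=pickle.load(open('pics/v2.pkl','rb'));im=cv2.imread('pics/v2.png',0)
for k,X in ((1,(.4336,.0844)),(2,(.4303,.1605))):
    p=o[k]['p'];u,v=proj(p,(*X,.056));u=int(round(u));c=im[:,u-1:u+2].mean(1)
    print(' '.join(f'{y}:{c[y]:.0f}' for y in range(int(v)-28,int(v)+26)))
    for z in(.032,.056): print(z,[(kk,proj(p,(X[0]-kk,X[1],z))[1].round(1)) for kk in (.015,.016,.017)],'disc',[proj(p,(X[0]-kk,X[1],z))[1].round(1) for kk in (.006,.0066,.0072)])
E
```

```text
139:237 140:238 141:238 142:237 143:237 144:228 145:164 146:73 147:67 148:49 149:18 150:24 151:27 152:27 153:27 154:25 155:28 156:27 157:27 158:27 159:51 160:150 161:179 162:177 163:175 164:176 165:177 166:177 167:178 168:178 169:178 170:178 171:178 172:180 173:180 174:181 175:155 176:87 177:28 178:26 179:27 180:28 181:27 182:27 183:27 184:26 185:66 186:211 187:237 188:237 189:238 190:237 191:237 192:227
0.032 [(0.015, np.float64(146.6)), (0.016, np.float64(145.5)), (0.017, np.float64(144.4))] disc [np.float64(156.3), np.float64(155.6), np.float64(155.0)]
0.056 [(0.015, np.float64(150.3)), (0.016, np.float64(149.1)), (0.017, np.float64(148.0))] disc [np.float64(160.8), np.float64(160.1), np.float64(159.4)]
135:238 136:238 137:238 138:238 139:239 140:229 141:151 142:44 143:70 144:52 145:21 146:25 147:28 148:29 149:29 150:27 151:27 152:27 153:28 154:29 155:53 156:151 157:180 158:180 159:179 160:179 161:178 162:178 163:179 164:179 165:177 166:177 167:177 168:177 169:178 170:180 171:158 172:92 173:28 174:27 175:28 176:28 177:27 178:29 179:28 180:28 181:24 182:191 183:235 184:238 185:238 186:237 187:238 188:229
0.032 [(0.015, np.float64(142.8)), (0.016, np.float64(141.7)), (0.017, np.float64(140.6))] disc [np.float64(152.6), np.float64(151.9), np.float64(151.3)]
0.056 [(0.015, np.float64(146.3)), (0.016, np.float64(145.1)), (0.017, np.float64(143.9))] disc [np.float64(156.8), np.float64(156.1), np.float64(155.4)]
```

```bash
python3 - <<'E'
from h import *
im=cv2.imread('pics/hd7.png',0).astype(float)
for v in range(198,236,4):
    row=im[v,200:310]; d=np.diff(cv2.GaussianBlur(row[None],(3,1),0)[0]); 
    l=200+np.argmin(d[:56])+.5; rr=200+56+np.argmax(d[56:])+.5; print(v,l,rr,rr-l)
for v in range(236,284,6):
    row=im[v,190:320];b=np.where(row<75)[0]+190; print(v,b.min(),b.max(),' '.join(f'{x:.0f}' for x in im[v,205:222]))
# predicted widths: depth at shaft points
t,q=pose();p=r.camera_params('wrist');M=R.from_rotvec(np.ravel(p['rvec'])).as_matrix();T=np.ravel(p['tvec'])
c=-M.T@T;print('cam in tool',q.inv().apply(c-t).round(4), 'fwd in tool',q.inv().apply(M.T@[0,0,1]).round(4))
E
```

```text
198 243.5 271.5 28.0
202 237.5 277.5 40.0
206 236.5 280.5 44.0
210 235.5 280.5 45.0
214 235.5 280.5 45.0
218 235.5 280.5 45.0
222 234.5 280.5 46.0
226 234.5 280.5 46.0
230 233.5 280.5 47.0
234 233.5 280.5 47.0
236 192 313 26 22 20 22 22 24 21 21 22 20 23 18 24 24 20 20 23
242 190 312 23 21 21 23 23 21 22 19 20 22 24 20 20 22 20 22 25
248 190 311 23 23 21 22 22 23 21 20 23 21 24 21 23 27 59 71 45
254 190 314 20 23 26 21 21 24 20 23 24 24 26 25 70 74 84 56 61
260 190 319 21 21 21 21 21 23 22 23 23 24 25 63 72 79 69 57 68
266 190 319 21 22 23 23 21 20 18 19 21 19 46 75 81 84 51 61 78
272 190 319 21 22 25 21 23 20 22 21 23 34 74 75 83 54 58 75 81
278 190 319 20 21 22 23 24 23 22 23 22 70 74 82 66 59 68 81 55
cam in tool [ 0.0697 -0.0005 -0.1458] fwd in tool [-2.723e-01  1.000e-04  9.622e-01]
```

To row units: -0.02 m is -20, -0.01 m is -10, -0.22 rad is -4.4.

```bash
python3 steer.py '[{"finger_gap": 0.2,"x": -5,"z": -10},{"finger_gap": 0.2,"x": -10,"z": -20,"ry": -2.2},{"finger_gap": 0.2,"x": -10,"z": -20,"ry": -4.4},{"finger_gap": 0.2,"x": -10,"z": -20,"ry": -4.4},{"finger_gap": 0.2,"x": -10,"z": -20,"ry": -4.4},{"finger_gap": 0.2,"x": -10,"z": -20,"ry": -4.4},{"finger_gap": 0.2,"x": -10,"z": -20,"ry": -4.4}]' 20 >/dev/null; cat > sil.py <<'E'
# rotor axis in tool x-z plane from shaft silhouette widths/ellipse, near side view
from h import *
import sys
t,q=pose();im,p=snap('wrist');cv2.imwrite(f'pics/{sys.argv[1]}.png',im);g=cv2.GaussianBlur(im,(3,3),0)[...,1].astype(float)
o=[]
for v in range(186,240,2):
    d=np.diff(g[v,215:298]);i,j=np.argmin(d[:41]),41+np.argmax(d[41:])
    if d[i]<-25 and d[j]>25:o.append((v,215+i+.5,215+j+.5,j-i))
for a in o: print(*a,end=' | ')
c=g[:,253:260].mean(1);print('\n',' '.join(f'{v}:{c[v]:.0f}' for v in [*range(184,200),*range(228,240)]))
E
python3 sil.py s1;python3 foot.py .0053 -.0148 .69 .4685 -.3003 .045 .042
```

```text
212 235.5 280.5 45 | 216 229.5 280.5 51 | 218 224.5 280.5 56 | 220 219.5 280.5 61 | 222 234.5 280.5 46 | 224 234.5 280.5 46 | 226 234.5 280.5 46 | 228 234.5 280.5 46 | 230 234.5 280.5 46 | 232 233.5 280.5 47 | 234 233.5 280.5 47 | 236 233.5 280.5 47 | 238 232.5 280.5 48 | 
 184:238 185:237 186:237 187:237 188:236 189:237 190:237 191:237 192:238 193:237 194:221 195:181 196:145 197:133 198:133 199:133 228:132 229:131 230:131 231:131 232:131 233:123 234:92 235:50 236:25 237:20 238:24 239:30
foot [ 0.4678 -0.3012  0.0622] axis [ 0.    -0.002 -1.   ] F [-0.4  0.1 -0.7] M [-0.31  0.58 -0.03]
shift 0.045 [0.0101 0.0003 0.0139]
shift 0.042 [0.012  0.0003 0.0162]
```

To row units: 0.0154 m is 15.4, 0.0139 m is 13.9.

```bash
python3 steer.py '[{"finger_gap": 0.2,"x": 5,"y": 0.3,"z": 7},{"finger_gap": 0.2,"x": 10.1,"y": 0.3,"z": 13.9},{"finger_gap": 0.2,"x": 10.1,"y": 0.3,"z": 13.9},{"finger_gap": 0.2,"x": 11.3,"y": 0.3,"z": 15.4},{"finger_gap": 0.2,"x": 11.3,"y": 0.3,"z": 15.4},{"finger_gap": 0.2,"x": 11.3,"y": 0.3,"z": 15.4}]'|grep -E 'pos|cont';python3 foot.py .0053 -.0148 .69 .4685 -.3003 .042 .041 .04
```

```text
tool_pos: [0.4786, -0.2925, 0.0575]
contact_force: [-0.4, 1.0, 4.7]
foot [ 0.4677 -0.3005  0.0425] axis [ 0.001  0.001 -1.   ] F [-0.4  1.   4.7] M [0.3  0.28 0.21]
shift 0.042 [-0.0003 -0.0003  0.0009]
shift 0.041 [ 0.0004 -0.0003  0.0016]
shift 0.04 [ 0.001  -0.0003  0.0024]
```

```bash
python3 steer.py '[{"finger_gap": 0.2},{"finger_gap": 0.45},{"finger_gap": 0.6},{"finger_gap": 0.6},{"finger_gap": 0.6},{"finger_gap": 0.6,"z": -30},{"finger_gap": 0.6,"z": -70},{"finger_gap": 0.6,"z": -110},{"finger_gap": 0.6,"z": -110,"ry": 3},{"finger_gap": 0.6,"z": -110,"ry": 6}]' 5 |grep -E 'pos|open'
python3 steer.py '[{"finger_gap": 0.6,"z": -30,"ry": 3},{"finger_gap": 0.6,"z": -30,"ry": 6},{"finger_gap": 0.6,"z": -30,"ry": 7.8},{"finger_gap": 0.6,"z": -30,"ry": 7.8},{"finger_gap": 0.6,"z": -30,"ry": 7.8},{"finger_gap": 0.6,"z": -30,"ry": 7.8}]' |grep -E 'pos|rot';python3 cap.py e1 .4685 -.3003 .089
```

```text
tool_pos: [0.4187, -0.3388, 0.1416]
opening: 0.599
tool_pos: [0.4105, -0.342, 0.1684]
eef_rot: [-0.307, 0.952, 0.001, -0.0]
px [283.1 280.8] pos [ 0.4526 -0.285   0.089 ] bar -2.5 disc r mm 3.68 56 tcp [ 0.4105 -0.342   0.1684]
```

To row units: -0.07 m is -70, -0.06 m is -60.

```bash
python3 steer.py '[{"finger_gap": 0.6,"x": -20,"z": -50},{"finger_gap": 0.6,"x": -50,"z": -60},{"finger_gap": 0.6,"x": -70,"z": -60},{"finger_gap": 0.6,"x": -70,"z": -60},{"finger_gap": 0.6,"x": -70,"z": -60},{"finger_gap": 0.6,"x": -70,"z": -60}]' |grep -E 'pos|rot';python3 cap.py e2 .4685 -.3003 .089
python3 - <<'E'
from h import *
p=np.load('pics/e2p.npy',allow_pickle=True).item();im=cv2.imread('pics/e2.png',0);u,v=proj(p,(.4685,-.3003,.07)).astype(int);print(u,v)
for y in range(v-30,v+32,2): print(y,*im[y,u-30:u+32:2])
E
```

```text
tool_pos: [0.467, -0.3015, 0.2284]
eef_rot: [-0.307, 0.952, 0.001, -0.001]
px [257.1 181.7] pos [ 0.4664 -0.3007  0.089 ] bar 0.252 disc r mm 6.6 33 tcp [ 0.467  -0.3015  0.2284]
256 178
148 218 145 140 217 218 219 221 217 220 217 222 222 223 221 222 220 217 223 211 146 152 199 152 85 78 79 75 78 83 99 97
150 189 134 199 219 218 221 221 219 217 221 221 222 221 222 220 217 221 224 216 89 129 164 192 178 85 75 82 95 101 98 117
152 135 185 220 217 221 220 218 219 219 222 222 222 222 220 220 220 223 224 224 222 124 135 153 190 183 101 106 103 102 130 143
154 140 219 218 220 221 218 220 217 222 222 224 222 222 219 219 223 225 223 225 215 132 134 90 146 133 104 102 123 132 115 133
156 213 220 217 222 220 219 218 221 221 223 221 222 220 218 222 224 223 226 225 222 219 130 175 88 143 103 121 155 87 193 159
158 221 217 222 221 219 219 221 222 223 221 222 222 218 221 224 224 225 224 223 219 218 218 207 138 158 103 137 147 179 214 219
160 218 219 221 219 221 220 222 222 223 222 222 219 219 159 104 102 95 135 148 209 219 219 217 216 210 209 215 219 220 221 217
162 218 222 220 220 217 222 221 223
[... 2064 characters left out ...]
110 122 155 197 161 137 87 102 188 217 226 224 226 228 225 227 224 218 219 220 220
200 124 110 105 79 78 82 84 84 85 84 96 143 206 221 223 221 217 222 221 224 223 225 227 225 226 225 220 218 218 219 219
202 124 111 109 104 88 91 90 90 94 103 109 85 122 223 222 217 221 221 222 225 224 227 227 225 227 222 218 218 219 220 218
204 142 113 111 96 90 90 91 90 96 99 132 126 217 222 217 220 221 222 225 223 227 226 225 227 223 220 219 219 218 218 218
206 134 121 112 168 183 193 195 198 141 110 127 158 209 219 219 221 221 226 224 226 227 225 226 224 221 220 219 219 219 218 219
208 101 136 125 113 135 144 144 121 120 127 87 187 220 218 221 220 224 224 225 228 225 225 225 221 220 220 220 219 218 218 218
```

The rotor now stands upright on the unit top at (.4664,-.3007) with its bar at 0.25 rad. I regrip it level and firmly.

To row units: 0.13 m is 130, 0.1 m is 100.

```bash
python3 steer.py '[{"finger_gap": 0.6,"z": 50},{"finger_gap": 0.6,"z": 100},{"finger_gap": 0.6,"y": 1,"z": 130},{"finger_gap": 0.6,"y": 1,"z": 130},{"finger_gap": 0.6,"y": 1,"z": 130},{"finger_gap": 0.6,"y": 1,"z": 130},{"finger_gap": 0.6,"y": 1,"z": 130}]' >/dev/null;python3 go.py .4664 -.3007 .067
```

```text
tcp [ 0.4696 -0.2996  0.1013] yaw of y-axis vs world y 0.6267 tilt z [ 0.0031 -0.0014]
shift tool [0.0033 0.0011 0.0343]
```

```bash
for i in 1 2; do python3 steer.py '[{"finger_gap": 0.6},{"finger_gap": 0.6},{"finger_gap": 0.6}]' >/dev/null;python3 go.py .4664 -.3007 .067|tail -1; done; python3 steer.py '[{"finger_gap": 0.6,"x": 3,"y": 1,"z": 17},{"finger_gap": 0.6,"x": 3,"y": 1,"z": 33.5},{"finger_gap": 0.6,"x": 3,"y": 1,"z": 33.5},{"finger_gap": 0.6,"x": 3,"y": 1,"z": 33.5},{"finger_gap": 0.6,"x": 3,"y": 1,"z": 33.5}]' >/dev/null;python3 go.py .4664 -.3007 .067
```

```text
shift tool [0.0027 0.0001 0.0328]
shift tool [ 0.0027 -0.0002  0.0324]
tcp [ 0.4662 -0.2999  0.0667] yaw of y-axis vs world y 0.6273 tilt z [ 0.0014 -0.0001]
shift tool [ 0.0003 -0.0008 -0.0003]
```

To row units: -0.045 m is -45, -0.03 m is -30.

```bash
python3 steer.py '[{"finger_gap": 0.2,"y": -0.6},{"finger_gap": 0.2,"y": -0.6},{"finger_gap": 0.2,"y": -0.6},{"finger_gap": 0.2,"y": -0.6},{"finger_gap": 0.2,"y": -0.6},{"finger_gap": 0.2,"y": -0.6},{"finger_gap": 0.2,"y": -0.6,"z": -30},{"finger_gap": 0.2,"y": -0.6,"z": -45},{"finger_gap": 0.2,"y": -0.6,"z": -45},{"finger_gap": 0.2,"y": -0.6,"z": -45}]' 45 |grep -E 'pos|open|cont';cat > hold.py <<'E'
# edges of the held rotor vs prediction for an upright, centred one
import sys
from h import *
dz=float(sys.argv[1]) # underside below TCP
t,q=pose();im,p=snap('wrist');cv2.imwrite('pics/hold.png',im);c=cv2.cvtColor(im,cv2.COLOR_BGR2GRAY)[:,253:260].mean(1).astype(int)
print('pred bottom,top,disc,foot',[round(proj(p,t+q.apply([k,0,z]))[1],1) for k,z in((.0165,dz),(.0165,dz-.024),(.0068,dz-.024),(.011,dz+.023))],t.round(4))
print(' '.join(f'{v}:{c[v]}' for v in range(176,290)))
E
python3 hold.py -.0017
```

```text
tool_pos: [0.4655, -0.3007, 0.1106]
contact_force: [-0.2, -0.2, -1.5]
opening: 0.373
pred bottom,top,disc,foot [np.float64(217.4), np.float64(237.6), np.float64(259.0), np.float64(212.4)] [ 0.4655 -0.3007  0.1106]
176:228 177:228 178:230 179:230 180:231 181:231 182:232 183:232 184:231 185:232 186:232 187:232 188:232 189:232 190:232 191:233 192:233 193:232 194:232 195:232 196:231 197:230 198:230 199:229 200:229 201:228 202:227 203:227 204:227 205:227 206:227 207:227 208:227 209:227 210:227 211:209 212:141 213:93 214:93 215:94 216:74 217:45 218:30 219:29 220:29 221:30 222:31 223:30 224:29 225:25 226:27 227:27 228:27 229:27 230:31 231:41 232:33 233:19 234:20 235:21 236:21 237:21 238:28 239:34 240:34 241:33 242:33 243:33 244:33 245:34 246:34 247:34 248:34 249:33 250:33 251:33 252:33 253:34 254:33 255:35 256:97 257:174 258:196 259:196 260:195 261:195 262:195 263:195 264:195 265:195 266:195 267:196 268:196 269:196 270:196 271:196 272:195 273:195 274:195 275:195 276:195 277:195 278:194 279:195 280:194 281:194 282:194 283:194 284:195 285:149 286:76 287:45 288:47 289:50
```

It is held upright and centred (edges within 1–3 px of prediction). On to bore_2.

To row units: -0.09 m is -90, -0.0955 m is -95.5, -0.13 rad is -2.6.

```bash
python3 steer.py '[{"finger_gap": 0.2,"x": -30,"y": -20,"z": -5,"rz": -1},{"finger_gap": 0.2,"x": -60,"y": -42,"z": -5,"rz": -2},{"finger_gap": 0.2,"x": -90,"y": -64,"z": -5,"rz": -2.6},{"finger_gap": 0.2,"x": -95.5,"y": -67.5,"z": -5,"rz": -2.6},{"finger_gap": 0.2,"x": -95.5,"y": -67.5,"z": -5,"rz": -2.6},{"finger_gap": 0.2,"x": -95.5,"y": -67.5,"z": -5,"rz": -2.6},{"finger_gap": 0.2,"x": -95.5,"y": -67.5,"z": -5,"rz": -2.6},{"finger_gap": 0.2,"x": -95.5,"y": -67.5,"z": -5,"rz": -2.6},{"finger_gap": 0.2,"x": -95.5,"y": -67.5,"z": -5,"rz": -2.6},{"finger_gap": 0.2,"x": -95.5,"y": -67.5,"z": -5,"rz": -2.6}]' >/dev/null; python3 go.py .5827 -.2994 .075; python3 steer.py '[{"finger_gap": 0.2},{"finger_gap": 0.2},{"finger_gap": 0.2}]' >/dev/null;python3 go.py .5827 -.2994 .075
```

```text
tcp [ 0.5824 -0.2993  0.1161] yaw of y-axis vs world y 0.7569 tilt z [-0.0001 -0.0002]
shift tool [-0.0002 -0.0002  0.0411]
tcp [ 0.5828 -0.299   0.116 ] yaw of y-axis vs world y 0.7572 tilt z [0.0001 0.    ]
shift tool [ 0.0003 -0.0002  0.041 ]
```

To row units: 0.044 m is 44, 0.02 m is 20.

```bash
python3 steer.py '[{"finger_gap": 0.2,"z": 20},{"finger_gap": 0.2,"z": 44},{"finger_gap": 0.2,"z": 44},{"finger_gap": 0.2,"z": 44},{"finger_gap": 0.2,"z": 44},{"finger_gap": 0.2,"z": 44},{"finger_gap": 0.2,"z": 44}]' |grep cont; python3 go.py .5827 -.2994 .0555
```

```text
contact_force: [-0.6, -0.1, -1.0]
tcp [ 0.5833 -0.2991  0.0728] yaw of y-axis vs world y 0.7572 tilt z [ 0.0013 -0.0004]
shift tool [0.0006 0.0002 0.0173]
```

To row units: 0.017 m is 17, 0.012 m is 12.

```bash
python3 steer.py '[{"finger_gap": 0.2,"x": 0.6,"y": 0.2,"z": 6},{"finger_gap": 0.2,"x": 0.6,"y": 0.2,"z": 12},{"finger_gap": 0.2,"x": 0.6,"y": 0.2,"z": 17},{"finger_gap": 0.2,"x": 0.6,"y": 0.2,"z": 17},{"finger_gap": 0.2,"x": 0.6,"y": 0.2,"z": 17},{"finger_gap": 0.2,"x": 0.6,"y": 0.2,"z": 17}]' |grep cont; python3 go.py .5827 -.2994 .044
```

```text
contact_force: [0.2, 0.1, -1.1]
tcp [ 0.5824 -0.2993  0.0551] yaw of y-axis vs world y 0.7572 tilt z [0.0003 0.0001]
shift tool [-0.0002 -0.0003  0.0111]
```

In the bore with no contact. On past the key.

To row units: 0.011 m is 11, 0.009 m is 9.

```bash
python3 steer.py '[{"finger_gap": 0.2,"z": 3},{"finger_gap": 0.2,"z": 6},{"finger_gap": 0.2,"z": 9},{"finger_gap": 0.2,"z": 11},{"finger_gap": 0.2,"z": 11},{"finger_gap": 0.2,"z": 11}]' |grep cont; python3 go.py .5827 -.2994 .044
```

```text
contact_force: [0.3, 0.3, -1.6]
tcp [ 0.5822 -0.2993  0.0439] yaw of y-axis vs world y 0.7573 tilt z [-0.      0.0002]
shift tool [-0.0003 -0.0005 -0.0001]
```

Fully home with no force. I release it and lift.

To row units: -0.15 m is -150, -0.18 m is -180.

```bash
python3 steer.py '[{"finger_gap": 0.6},{"finger_gap": 0.6},{"finger_gap": 0.6},{"finger_gap": 0.6},{"finger_gap": 0.6,"z": -50},{"finger_gap": 0.6,"z": -100},{"finger_gap": 0.6,"z": -150},{"finger_gap": 0.6,"z": -180},{"finger_gap": 0.6,"z": -180},{"finger_gap": 0.6,"z": -180}]' 10|grep pos;python3 cap.py f1 .5827 -.2994 .066;python3 go.py .42 -.29 .21; python3 go.py .4335 .0845 .21
```

```text
tool_pos: [0.5821, -0.2995, 0.2243]
px [256.1 177.2] pos [ 0.5826 -0.2995  0.066 ] bar 0.434 disc r mm 6.65 16 tcp [ 0.5821 -0.2995  0.2243]
tcp [ 0.5814 -0.2995  0.223 ] yaw of y-axis vs world y 0.7573 tilt z [-0.0018 -0.0001]
shift tool [0.1107 0.1178 0.0133]
tcp [ 0.5814 -0.2995  0.223 ] yaw of y-axis vs world y 0.7573 tilt z [-0.0018 -0.0001]
shift tool [-0.1563  0.3806  0.0132]
```

To row units: 0.118 m is 118, 0.11 m is 110, 0.757 rad is 15.14.

```bash
python3 steer.py '[{"finger_gap": 0.6,"x": 37,"y": 39,"z": 13,"rz": 3},{"finger_gap": 0.6,"x": 74,"y": 78,"z": 13,"rz": 6},{"finger_gap": 0.6,"x": 110,"y": 118,"z": 13,"rz": 9},{"finger_gap": 0.6,"x": 110,"y": 118,"z": 13,"rz": 12},{"finger_gap": 0.6,"x": 110,"y": 118,"z": 13,"rz": 15.14},{"finger_gap": 0.6,"x": 110,"y": 118,"z": 13,"rz": 15.14}]'|grep pos; python3 steer.py '[{"finger_gap": 0.6,"y": 50},{"finger_gap": 0.6,"y": 100},{"finger_gap": 0.6,"y": 150},{"finger_gap": 0.6,"y": 200},{"finger_gap": 0.6,"y": 250},{"finger_gap": 0.6,"y": 300},{"finger_gap": 0.6,"x": -13.5,"y": 350},{"finger_gap": 0.6,"x": -13.5,"y": 374.5},{"finger_gap": 0.6,"x": -13.5,"y": 374.5,"z": 50},{"finger_gap": 0.6,"x": -13.5,"y": 374.5,"z": 100}]'|grep pos; python3 steer.py '[{"finger_gap": 0.6},{"finger_gap": 0.6},{"finger_gap": 0.6},{"finger_gap": 0.6},{"finger_gap": 0.6}]'|grep pos;python3 go.py .4335 .0845 .035
```

```text
tool_pos: [0.4196, -0.2892, 0.2099]
tool_pos: [0.4357, 0.0875, 0.1097]
tool_pos: [0.4356, 0.0854, 0.1126]
tcp [0.4356 0.0854 0.1126] yaw of y-axis vs world y -0.0003 tilt z [0.0032 0.0012]
shift tool [ 0.0024 -0.001   0.0776]
```

To row units: 0.0758 m is 75.8, 0.07 m is 70.

```bash
python3 steer.py '[{"finger_gap": 0.6,"x": 2.4,"y": -1,"z": 40},{"finger_gap": 0.6,"x": 2.4,"y": -1,"z": 70},{"finger_gap": 0.6,"x": 2.4,"y": -1,"z": 75.8},{"finger_gap": 0.6,"x": 2.4,"y": -1,"z": 75.8},{"finger_gap": 0.6,"x": 2.4,"y": -1,"z": 75.8},{"finger_gap": 0.6,"x": 2.4,"y": -1,"z": 75.8}]'|grep cont;python3 go.py .4335 .0845 .0365
```

```text
contact_force: [0.6, -0.7, 0.3]
tcp [0.4329 0.0846 0.0361] yaw of y-axis vs world y -0.0004 tilt z [0.0019 0.0015]
shift tool [-0.0006 -0.0001 -0.0004]
```

To row units: -0.06 m is -60, -0.02 m is -20.

```bash
python3 steer.py '[{"finger_gap": 0.2},{"finger_gap": 0.2},{"finger_gap": 0.2},{"finger_gap": 0.2},{"finger_gap": 0.2},{"finger_gap": 0.2},{"finger_gap": 0.2,"z": -20},{"finger_gap": 0.2,"z": -60},{"finger_gap": 0.2,"z": -60},{"finger_gap": 0.2,"z": -60}]' 45|grep -E 'pos|cont|open'; python3 hold.py -.0041
```

```text
tool_pos: [0.4327, 0.084, 0.0955]
contact_force: [-0.4, -0.6, -0.5]
opening: 0.373
pred bottom,top,disc,foot [np.float64(218.6), np.float64(239.5), np.float64(261.2), np.float64(213.4)] [0.4327 0.084  0.0955]
176:238 177:238 178:238 179:238 180:238 181:238 182:238 183:238 184:238 185:238 186:238 187:238 188:233 189:235 190:238 191:238 192:239 193:238 194:238 195:238 196:238 197:238 198:239 199:238 200:238 201:238 202:238 203:239 204:239 205:238 206:238 207:238 208:239 209:238 210:238 211:200 212:122 213:91 214:91 215:90 216:62 217:32 218:30 219:29 220:29 221:31 222:31 223:33 224:31 225:32 226:32 227:34 228:31 229:34 230:55 231:49 232:27 233:16 234:19 235:19 236:19 237:23 238:29 239:30 240:30 241:30 242:30 243:30 244:31 245:30 246:30 247:30 248:30 249:30 250:30 251:30 252:31 253:32 254:36 255:107 256:165 257:181 258:180 259:179 260:178 261:177 262:177 263:177 264:176 265:177 266:177 267:178 268:177 269:178 270:178 271:178 272:179 273:178 274:178 275:178 276:178 277:178 278:179 279:179 280:180 281:181 282:181 283:163 284:97 285:32 286:39 287:42 288:44 289:47
```

Held upright like the reference. I carry it to bore_1.

To row units: -0.384 m is -384, -0.3 m is -300, -0.03 rad is -0.6.

```bash
python3 steer.py '[{"finger_gap": 0.2,"z": -50},{"finger_gap": 0.2,"z": -100},{"finger_gap": 0.2,"y": -50,"z": -100},{"finger_gap": 0.2,"y": -100,"z": -100},{"finger_gap": 0.2,"y": -150,"z": -100},{"finger_gap": 0.2,"y": -200,"z": -100,"rz": -0.6},{"finger_gap": 0.2,"y": -250,"z": -100,"rz": -0.6},{"finger_gap": 0.2,"y": -300,"z": -100,"rz": -0.6},{"finger_gap": 0.2,"y": -350,"z": -100,"rz": -0.6},{"finger_gap": 0.2,"y": -384,"z": -100,"rz": -0.6}]'|grep pos; python3 steer.py '[{"finger_gap": 0.2,"x": -40,"z": 30},{"finger_gap": 0.2,"x": -74,"y": 2,"z": 60},{"finger_gap": 0.2,"x": -74,"y": 2,"z": 80},{"finger_gap": 0.2,"x": -74,"y": 2,"z": 80},{"finger_gap": 0.2,"x": -74,"y": 2,"z": 80},{"finger_gap": 0.2,"x": -74,"y": 2,"z": 80},{"finger_gap": 0.2,"x": -74,"y": 2,"z": 80},{"finger_gap": 0.2,"x": -74,"y": 2,"z": 80}]'|grep pos;python3 go.py .5066 -.3 .075
```

```text
tool_pos: [0.4304, -0.3041, 0.1927]
tool_pos: [0.5063, -0.2959, 0.1161]
tcp [ 0.5063 -0.2959  0.1161] yaw of y-axis vs world y 0.0297 tilt z [ 0.0011 -0.0011]
shift tool [-0.0002 -0.004   0.0411]
```

To row units: -0.004 m is -4, 0.043 m is 43.

```bash
python3 steer.py '[{"finger_gap": 0.2,"y": -4,"z": 20},{"finger_gap": 0.2,"y": -4,"z": 43},{"finger_gap": 0.2,"y": -4,"z": 43},{"finger_gap": 0.2,"y": -4,"z": 43},{"finger_gap": 0.2,"y": -4,"z": 43},{"finger_gap": 0.2,"y": -4,"z": 43},{"finger_gap": 0.2,"y": -4,"z": 43},{"finger_gap": 0.2,"y": -4,"z": 43}]'|grep cont;python3 go.py .5066 -.3 .0575
```

```text
contact_force: [1.0, -0.3, -1.3]
tcp [ 0.5066 -0.2995  0.0726] yaw of y-axis vs world y 0.0302 tilt z [ 0.0007 -0.0003]
shift tool [-0.     -0.0005  0.0151]
```

```bash
python3 steer.py '[{"finger_gap": 0.2,"y": -0.4,"z": 6},{"finger_gap": 0.2,"y": -0.4,"z": 12},{"finger_gap": 0.2,"y": -0.4,"z": 15.5},{"finger_gap": 0.2,"y": -0.4,"z": 15.5},{"finger_gap": 0.2,"y": -0.4,"z": 15.5},{"finger_gap": 0.2,"y": -0.4,"z": 15.5}]'|grep cont;python3 go.py .5066 -.3 .046
```

```text
contact_force: [-0.1, 0.5, -0.6]
tcp [ 0.5065 -0.2997  0.0567] yaw of y-axis vs world y 0.0303 tilt z [0.0003 0.0001]
shift tool [-0.0001 -0.0003  0.0107]
```

```bash
python3 steer.py '[{"finger_gap": 0.2,"z": 3},{"finger_gap": 0.2,"z": 6},{"finger_gap": 0.2,"z": 9},{"finger_gap": 0.2,"z": 10.5},{"finger_gap": 0.2,"z": 10.5},{"finger_gap": 0.2,"z": 10.5}]'|grep cont;python3 go.py .5066 -.3 .046
```

```text
contact_force: [0.4, 0.3, -1.4]
tcp [ 0.5064 -0.2997  0.0461] yaw of y-axis vs world y 0.0303 tilt z [0.     0.0001]
shift tool [-0.0002 -0.0003  0.0001]
```

Free down to home height. I release it, lift, check, then go for rotor C.

```bash
python3 steer.py '[{"finger_gap": 0.6},{"finger_gap": 0.6},{"finger_gap": 0.6},{"finger_gap": 0.6},{"finger_gap": 0.6,"z": -50},{"finger_gap": 0.6,"z": -100},{"finger_gap": 0.6,"z": -150},{"finger_gap": 0.6,"z": -170},{"finger_gap": 0.6,"z": -170},{"finger_gap": 0.6,"z": -170}]' 10|grep pos;python3 cap.py f2 .5066 -.3 .066;python3 go.py .42 .1605 .21
python3 steer.py '[{"finger_gap": 0.6,"x": 45},{"finger_gap": 0.6,"x": 84},{"finger_gap": 0.6,"x": 84,"y": 50},{"finger_gap": 0.6,"x": 84,"y": 100},{"finger_gap": 0.6,"x": 84,"y": 150,"rz": -1},{"finger_gap": 0.6,"x": 84,"y": 200,"rz": -2},{"finger_gap": 0.6,"x": 84,"y": 250,"rz": -3.4},{"finger_gap": 0.6,"x": 84,"y": 300,"rz": -3.4},{"finger_gap": 0.6,"x": 84,"y": 350,"rz": -3.4},{"finger_gap": 0.6,"x": 84,"y": 400,"rz": -3.4}]'|grep pos
```

```text
tool_pos: [0.5059, -0.3, 0.2159]
px [256.1 180.1] pos [ 0.5074 -0.2999  0.066 ] bar 0.637 disc r mm 6.65 17 tcp [ 0.5059 -0.3     0.2159]
tcp [ 0.5053 -0.2999  0.215 ] yaw of y-axis vs world y 0.0301 tilt z [-0.0022  0.0004]
shift tool [0.0714 0.4627 0.0053]
tool_pos: [0.409, 0.0988, 0.2149]
```

```bash
python3 go.py .4302 .1605 .11; python3 steer.py '[{"finger_gap": 0.6,"x": -33,"y": 56,"z": 30},{"finger_gap": 0.6,"x": -33,"y": 56,"z": 70},{"finger_gap": 0.6,"x": -33,"y": 56,"z": 104},{"finger_gap": 0.6,"x": -33,"y": 56,"z": 104},{"finger_gap": 0.6,"x": -33,"y": 56,"z": 104},{"finger_gap": 0.6,"x": -33,"y": 56,"z": 104},{"finger_gap": 0.6,"x": -33,"y": 56,"z": 104},{"finger_gap": 0.6,"x": -33,"y": 56,"z": 104}]'|grep pos;python3 go.py .4302 .1605 .0365
```

```text
tcp [0.409  0.0988 0.2149] yaw of y-axis vs world y 0.2001 tilt z [-0.0031 -0.0008]
shift tool [-0.0334  0.0563  0.1048]
tool_pos: [0.4322, 0.1587, 0.1134]
tcp [0.4322 0.1587 0.1134] yaw of y-axis vs world y 0.1989 tilt z [0.0021 0.0009]
shift tool [0.0018 0.0022 0.0769]
```

To row units: 0.0765 m is 76.5, 0.07 m is 70.

```bash
python3 steer.py '[{"finger_gap": 0.6,"x": 1.8,"y": 2,"z": 40},{"finger_gap": 0.6,"x": 1.8,"y": 2,"z": 70},{"finger_gap": 0.6,"x": 1.8,"y": 2,"z": 76.5},{"finger_gap": 0.6,"x": 1.8,"y": 2,"z": 76.5},{"finger_gap": 0.6,"x": 1.8,"y": 2,"z": 76.5},{"finger_gap": 0.6,"x": 1.8,"y": 2,"z": 76.5}]'|grep cont;python3 go.py .4302 .1605 .0365
```

```text
contact_force: [-0.1, -0.3, 0.5]
tcp [0.43   0.1607 0.0366] yaw of y-axis vs world y 0.1995 tilt z [0.0016 0.0012]
shift tool [-0.0002 -0.0003  0.0001]
```

Units first: shifts go in mm and turns go in units of 0.05 rad. So -0.06 m is -60, -0.02 m is -20.

```bash
python3 steer.py '[{"finger_gap": 0.2},{"finger_gap": 0.2},{"finger_gap": 0.2},{"finger_gap": 0.2},{"finger_gap": 0.2},{"finger_gap": 0.2},{"finger_gap": 0.2,"z": -20},{"finger_gap": 0.2,"z": -60},{"finger_gap": 0.2,"z": -60},{"finger_gap": 0.2,"z": -60}]' 45|grep -E 'pos|cont|open'; python3 hold.py -.0041;python3 go.py .42 .1605 .19;python3 go.py .42 -.295 .19
```

```text
tool_pos: [0.4298, 0.1604, 0.096]
contact_force: [-0.4, -0.1, -0.6]
opening: 0.377
pred bottom,top,disc,foot [np.float64(218.8), np.float64(239.6), np.float64(261.3), np.float64(213.5)] [0.4298 0.1604 0.096 ]
176:238 177:238 178:238 179:238 180:238 181:238 182:239 183:239 184:238 185:238 186:238 187:236 188:235 189:237 190:239 191:238 192:239 193:238 194:238 195:238 196:238 197:239 198:238 199:238 200:238 201:238 202:238 203:238 204:238 205:238 206:238 207:239 208:238 209:239 210:212 211:135 212:91 213:91 214:88 215:60 216:32 217:29 218:29 219:29 220:28 221:28 222:29 223:28 224:28 225:28 226:29 227:29 228:35 229:57 230:42 231:15 232:19 233:20 234:19 235:19 236:26 237:29 238:30 239:31 240:31 241:31 242:30 243:31 244:31 245:31 246:30 247:30 248:32 249:31 250:31 251:31 252:31 253:45 254:120 255:168 256:179 257:180 258:181 259:181 260:180 261:180 262:179 263:179 264:178 265:178 266:178 267:179 268:178 269:178 270:178 271:177 272:176 273:177 274:176 275:177 276:178 277:180 278:181 279:182 280:183 281:183 282:142 283:72 284:33 285:33 286:39 287:41 288:43 289:46
tcp [0.4293 0.16   0.0953] yaw of y-axis vs world y 0.1998 tilt z [-0.0001 -0.0004]
shift tool [ 0.009   0.0023 -0.0947]
tcp [0.4293 0.16   0.0953] yaw of y-axis vs world y 0.1998 tilt z [-0.0001 -0.0004]
shift tool [ 0.0994 -0.4442 -0.0945]
```

To row units: -0.05 m is -50, -0.39 m is -390, -0.51 rad is -10.2.

```bash
python3 steer.py '[{"finger_gap": 0.2,"x": 5,"y": 1,"z": -50},{"finger_gap": 0.2,"x": 9,"y": 2,"z": -95},{"finger_gap": 0.2,"x": 19,"y": -47,"z": -95,"rz": -1.2},{"finger_gap": 0.2,"x": 29,"y": -96,"z": -95,"rz": -2.4},{"finger_gap": 0.2,"x": 39,"y": -145,"z": -95,"rz": -3.6},{"finger_gap": 0.2,"x": 49,"y": -194,"z": -95,"rz": -4.8},{"finger_gap": 0.2,"x": 59,"y": -243,"z": -95,"rz": -6},{"finger_gap": 0.2,"x": 69,"y": -292,"z": -95,"rz": -7.2},{"finger_gap": 0.2,"x": 79,"y": -341,"z": -95,"rz": -8.4},{"finger_gap": 0.2,"x": 89,"y": -390,"z": -95,"rz": -10.2}]'|grep pos;python3 go.py .4305 -.3007 .115
```

```text
tool_pos: [0.4186, -0.2415, 0.1892]
tcp [ 0.4186 -0.2415  0.1892] yaw of y-axis vs world y 0.7132 tilt z [-0.0022  0.0006]
shift tool [ 0.0296 -0.0527  0.0741]
```

To row units: 0.074 m is 74, -0.05 m is -50.

```bash
python3 steer.py '[{"finger_gap": 0.2,"x": 15,"y": -25},{"finger_gap": 0.2,"x": 29,"y": -50,"z": 30},{"finger_gap": 0.2,"x": 29,"y": -50,"z": 74},{"finger_gap": 0.2,"x": 29,"y": -50,"z": 74},{"finger_gap": 0.2,"x": 29,"y": -50,"z": 74},{"finger_gap": 0.2,"x": 29,"y": -50,"z": 74},{"finger_gap": 0.2,"x": 29,"y": -50,"z": 74},{"finger_gap": 0.2,"x": 29,"y": -50,"z": 74}]'|grep pos;python3 go.py .4305 -.3007 .073
```

```text
tool_pos: [0.4311, -0.2961, 0.118]
tcp [ 0.4311 -0.2961  0.118 ] yaw of y-axis vs world y 0.711 tilt z [ 0.0019 -0.0013]
shift tool [ 0.0035 -0.003   0.045 ]
```

To row units: 0.044 m is 44, 0.02 m is 20.

```bash
python3 steer.py '[{"finger_gap": 0.2,"x": 3,"y": -3,"z": 20},{"finger_gap": 0.2,"x": 3,"y": -3,"z": 44},{"finger_gap": 0.2,"x": 3,"y": -3,"z": 44},{"finger_gap": 0.2,"x": 3,"y": -3,"z": 44},{"finger_gap": 0.2,"x": 3,"y": -3,"z": 44},{"finger_gap": 0.2,"x": 3,"y": -3,"z": 44},{"finger_gap": 0.2,"x": 3,"y": -3,"z": 44},{"finger_gap": 0.2,"x": 3,"y": -3,"z": 44}]'|grep cont;python3 go.py .4305 -.3007 .0575
```

```text
contact_force: [0.6, 0.4, -1.4]
tcp [ 0.4301 -0.3005  0.0731] yaw of y-axis vs world y 0.7101 tilt z [ 0.0005 -0.0003]
shift tool [-0.0001 -0.0004  0.0156]
```

To row units: 0.0155 m is 15.5, 0.012 m is 12.

```bash
python3 steer.py '[{"finger_gap": 0.2,"y": -0.3,"z": 6},{"finger_gap": 0.2,"y": -0.3,"z": 12},{"finger_gap": 0.2,"y": -0.3,"z": 15.5},{"finger_gap": 0.2,"y": -0.3,"z": 15.5},{"finger_gap": 0.2,"y": -0.3,"z": 15.5}]'|grep cont;python3 go.py .4305 -.3007 .046;python3 steer.py '[{"finger_gap": 0.2,"z": 3},{"finger_gap": 0.2,"z": 6},{"finger_gap": 0.2,"z": 9},{"finger_gap": 0.2,"z": 10.9},{"finger_gap": 0.2,"z": 10.9},{"finger_gap": 0.2,"z": 10.9}]'|grep cont;python3 go.py .4305 -.3007 .046
```

```text
contact_force: [-0.9, 0.8, -1.9]
tcp [ 0.4301 -0.3004  0.0569] yaw of y-axis vs world y 0.7104 tilt z [-0.0002  0.0004]
shift tool [-0.0001 -0.0005  0.0109]
contact_force: [0.3, -0.2, -1.2]
tcp [ 0.4302 -0.3005  0.0462] yaw of y-axis vs world y 0.7103 tilt z [0.     0.0001]
shift tool [-0.0001 -0.0003  0.0002]
```

```bash
python3 steer.py '[{"finger_gap": 0.6},{"finger_gap": 0.6},{"finger_gap": 0.6},{"finger_gap": 0.6},{"finger_gap": 0.6,"z": -50},{"finger_gap": 0.6,"z": -100},{"finger_gap": 0.6,"z": -150,"rz": 2.8},{"finger_gap": 0.6,"z": -200,"rz": 5.6},{"finger_gap": 0.6,"z": -210,"rz": 8.4},{"finger_gap": 0.6,"z": -210,"rz": 11.2}]' 10|grep pos;python3 go.py .50 -.40 .255
```

```text
tool_pos: [0.4315, -0.3009, 0.259]
tcp [ 0.4315 -0.3009  0.259 ] yaw of y-axis vs world y 0.1442 tilt z [ 0.0047 -0.0027]
shift tool [-0.0535 -0.1079  0.0046]
```

To row units: -0.108 m is -108, -0.08 m is -80, 0.145 rad is 2.9.

```bash
python3 steer.py '[{"finger_gap": 0.6,"x": -25,"y": -40,"rz": 2.9},{"finger_gap": 0.6,"x": -50,"y": -80,"rz": 2.9},{"finger_gap": 0.6,"x": -53.5,"y": -108,"rz": 2.9},{"finger_gap": 0.6,"x": -53.5,"y": -108,"rz": 2.9},{"finger_gap": 0.6,"x": -53.5,"y": -108,"rz": 2.9},{"finger_gap": 0.6,"x": -53.5,"y": -108,"rz": 2.9}]'|grep pos
for b in ".4305 -.3007" ".5066 -.3" ".5827 -.2994"; do python3 cap.py g1 $b .066; done
cat > scr.py <<'E'
import sys,pickle
from h import *
# scraper: black handle mask near expected place; holder: corner screws; save obs
tag=sys.argv[1];t,q=pose();im,p=snap('wrist');cv2.imwrite(f'pics/{tag}.png',im);np.save(f'pics/{tag}p.npy',p)
g=cv2.GaussianBlur(cv2.cvtColor(im,cv2.COLOR_BGR2GRAY),(3,3),0)
n,l,st,ct=cv2.connectedComponentsWithStats((g<75).astype(np.uint8))
for i in range(1,n):
    if st[i,4]<8: continue
    X=onz(p,*ct[i],.014)
    if not(.37<X[0]<.72 and -.62<X[1]<-.36): continue
    c=np.argwhere(l==i)[:,::-1].astype(np.float32);rc=cv2.minAreaRect(c)
    print(i,'area',st[i,4],'c',ct[i].round(1),'xy@14',X[:2].round(4),'xy@20',onz(p,*ct[i],.02)[:2].round(4),'rect',np.round(rc[1],1))
    if st[i,4]>300: print('   corners@14',[onz(p,*b,.014)[:2].round(4) for b in cv2.boxPoints(rc)])
E
python3 scr.py k1
```

```text
tool_pos: [0.4989, -0.3977, 0.2563]
px [351.2 105.2] pos [ 0.4307 -0.3007  0.066 ] bar -0.106 disc r mm 6.96 20 tcp [ 0.4989 -0.3977  0.2563]
px [344.5 176.5] pos [ 0.5055 -0.3013  0.066 ] bar -1.701 disc r mm 0.25 0 tcp [ 0.499  -0.3978  0.2565]
px [355.2 247.9] pos [ 0.5904 -0.2821  0.066 ] bar 0.658 disc r mm 2.69 33 tcp [ 0.499  -0.398   0.2566]
5 area 1122 c [249.9  76.8] xy@14 [ 0.4004 -0.406 ] xy@20 [ 0.4008 -0.4059] rect [14.8 83.6]
   corners@14 [array([ 0.4391, -0.4362]), array([ 0.3577, -0.3928]), array([ 0.3644, -0.3779]), array([ 0.4466, -0.4206])]
18 area 330 c [186.9 301.4] xy@14 [ 0.6996 -0.4943] xy@20 [ 0.6954 -0.4929] rect [156.   3.]
   corners@14 [array([ 0.7029, -0.5975]), array([ 0.698, -0.597]), array([ 0.6964, -0.3771]), array([ 0.7013, -0.377 ])]
```

The caps are where they should be (bore_0's rotor reads bar -0.106, on its key). The scraper has been knocked: its handle centre is now at (.400,-.406). Next I look at the holder.

```bash
python3 steer.py '[{"finger_gap": 0.6,"x": -35,"y": -35},{"finger_gap": 0.6,"x": -70,"y": -70},{"finger_gap": 0.6,"x": -70,"y": -70},{"finger_gap": 0.6,"x": -70,"y": -70},{"finger_gap": 0.6,"x": -70,"y": -70},{"finger_gap": 0.6,"x": -70,"y": -70}]'|grep pos; cat > hol.py <<'E'
import sys
from h import *
tag=sys.argv[1];t,q=pose();im,p=snap('wrist');cv2.imwrite(f'pics/{tag}.png',im);np.save(f'pics/{tag}p.npy',p)
u,v=proj(p,(.59,-.48,.02));print('exp px',u.round(),v.round())
g=cv2.cvtColor(im,cv2.COLOR_BGR2GRAY);u0,v0=int(u)-60,int(v)-60;c=g[v0:v0+120,u0:u0+120]
n,l,st,ct=cv2.connectedComponentsWithStats((cv2.resize(c,None,fx=4,fy=4,interpolation=cv2.INTER_CUBIC)<120).astype(np.uint8))
for i in range(1,n):
    if 60<st[i,4]<3000 and .6<st[i,2]/st[i,3]<1.6:
        P=(ct[i]+.5)/4-.5+[u0,v0];print('px',P.round(2),'area',st[i,4]/16,'xy@20',onz(p,*P,.02)[:2].round(4))
E
python3 hol.py h1;for b in ".4305 -.3007" ".5066 -.3" ".5827 -.2994"; do python3 cap.py g1 $b .066; done
```

```text
tool_pos: [0.5689, -0.4679, 0.2568]
exp px 246.0 179.0
px [232.1  153.76] area 13.0 xy@20 [ 0.5586 -0.497 ]
px [268.74 171.9 ] area 11.9375 xy@20 [ 0.5807 -0.4521]
px [215.48 188.  ] area 12.8125 xy@20 [ 0.6017 -0.5183]
px [251.47 205.07] area 13.0 xy@20 [ 0.6238 -0.4732]
px [289.97 232.5 ] area 9.625 xy@20 [ 0.661 -0.423]
px [434.3  29.5] pos [ 0.4299 -0.2973  0.066 ] bar -0.78 disc r mm 4.08 37 tcp [ 0.5689 -0.4682  0.2569]
px [420.3 112. ] pos [ 0.5072 -0.2997  0.066 ] bar 0.626 disc r mm 6.84 15 tcp [ 0.569  -0.4684  0.2569]
px [410.6 182.9] pos [ 0.5826 -0.2994  0.066 ] bar 0.416 disc r mm 6.2 11 tcp [ 0.5691 -0.4686  0.2568]
```

```bash
python3 - <<'E'
from h import *
im=cv2.imread('pics/h1.png',0);p=np.load('pics/h1p.npy',allow_pickle=True).item()
c=np.array([.5912,-.4852]);d=np.array([.8974,-.4412]);n=np.array([.4412,.8974])
def samp(o,dr,z,a,b):
    s=np.arange(a,b,.001);v=[]
    for k in s: v.append(np.mean([cv2.getRectSubPix(im,(3,3),tuple(map(float,proj(p,[*(c+o+k*dr+j*(n if dr is d else d)),z])))).mean() for j in (-.012,-.006,0,.006,.012)]))
    return ' '.join(f'{k*1e3:.0f}:{x:.0f}' for k,x in zip(s,v))
print('along front',samp(0,d,.02,-.05,-.024));print('back',samp(0,d,.02,.026,.046))
print('side-',samp(0,n,.02,-.04,-.024));print('side+',samp(0,n,.02,.024,.04))
E
python3 steer.py '[{"finger_gap": 0.6,"x": 60,"z": -10},{"finger_gap": 0.6,"x": 100,"z": -10},{"finger_gap": 0.6,"x": 150,"z": -10},{"finger_gap": 0.6,"x": 150,"z": -10},{"finger_gap": 0.6,"x": 150,"z": -10},{"finger_gap": 0.6,"x": 150,"z": -10},{"finger_gap": 0.6,"x": 150,"z": -10}]'|grep pos;python3 scr.py k2;python3 hol.py h2
```

```text
along front -50:214 -49:214 -48:214 -47:215 -46:215 -45:216 -44:216 -43:217 -42:217 -41:217 -40:217 -39:214 -38:204 -37:188 -36:171 -35:167 -34:177 -33:194 -32:209 -31:214 -30:215 -29:215 -28:215 -27:215 -26:215 -25:214
back 26:214 27:214 28:214 29:214 30:214 31:214 32:213 33:214 34:214 35:216 36:217 37:217 38:217 39:217 40:217 41:217 42:217 43:216 44:216 45:216
side- -40:217 -39:216 -38:216 -37:216 -36:216 -35:216 -34:216 -33:212 -32:207 -31:204 -30:206 -29:212 -28:215 -27:217 -26:218 -25:219
side+ 24:213 25:212 26:211 27:211 28:212 29:213 30:214 31:215 32:216 33:218 34:219 35:219 36:219 37:219 38:219 39:219
tool_pos: [0.4216, -0.4691, 0.2665]
4 area 971 c [305.4 142.5] xy@14 [ 0.3995 -0.4074] xy@20 [ 0.3988 -0.4083] rect [14.  75.4]
   corners@14 [array([ 0.4378, -0.4371]), array([ 0.3562, -0.3944]), array([ 0.3642, -0.379 ]), array([ 0.4468, -0.4212])]
11 area 51359 c [259.8 316.3] xy@14 [ 0.6543 -0.4617] xy@20 [ 0.6498 -0.4618] rect [162. 511.]
   corners@14 [array([ 0.5073, -0.8118]), array([ 0.5022, -0.1265]), array([ 0.7743, -0.0643]), array([ 0.7804, -0.8702])]
12 area 24 c [311.8 236.7] xy@14 [ 0.527  -0.3923] xy@20 [ 0.5243 -0.3935] rect [10.  3.]
13 area 319 c [188.9 301.4] xy@14 [ 0.6298 -0.5647] xy@20 [ 0.6256 -0.5633] rect [158.   2.]
   corners@14 [array([ 0.6315, -0.6734]), array([ 0.6282, -0.673 ]), array([ 0.6265, -0.4444]), array([ 0.6298, -0.4443])]
17 area 37 c [173.6 338.7] xy@14 [ 0.6946 -0.5911] xy@20 [ 0.6894 -0.5892] rect [5.7 7.1]
exp px 247.0 280.0
px [236.45 250.  ] area 15.8125 xy@20 [ 0.5443 -0.4946]
px [234.79 259.71] area 9.9375 xy@20 [ 0.5589 -0.497 ]
px [267.85 264.51] area 9.125 xy@20 [ 0.5658 -0.4516]
px [267.36 274.27] area 9.4375 xy@20 [ 0.5809 -0.452 ]
```

The holder pose is confirmed: four screws agree from two views at z=.02. Mouth at (.5607,-.4702), heading -0.457. The scraper's heading is -0.486 with its shoulder at about (.443,-.429). I grasp the handle 35 mm behind the shoulder.

```bash
python3 go.py .4125 -.4130 .06;python3 steer.py '[{"finger_gap": 0.6,"x": 5,"y": 28,"z": 50,"rz": 2.4},{"finger_gap": 0.6,"x": 9,"y": 56,"z": 100,"rz": 4.8},{"finger_gap": 0.6,"x": 9,"y": 56,"z": 150,"rz": 7.2},{"finger_gap": 0.6,"x": 9,"y": 56,"z": 200,"rz": 9.72},{"finger_gap": 0.6,"x": 9,"y": 56,"z": 200,"rz": 9.72},{"finger_gap": 0.6,"x": 9,"y": 56,"z": 200,"rz": 9.72},{"finger_gap": 0.6,"x": 9,"y": 56,"z": 200,"rz": 9.72},{"finger_gap": 0.6,"x": 9,"y": 56,"z": 200,"rz": 9.72},{"finger_gap": 0.6,"x": 9,"y": 56,"z": 200,"rz": 9.72}]'|grep pos;python3 go.py .4125 -.4130 .004;python3 scr.py k3|head -4
```

```text
tcp [ 0.4212 -0.4691  0.2662] yaw of y-axis vs world y 0.0069 tilt z [0.0011 0.0004]
shift tool [0.0085 0.0561 0.2062]
tool_pos: [0.4113, -0.4149, 0.0682]
tcp [ 0.4113 -0.4149  0.0682] yaw of y-axis vs world y -0.4809 tilt z [ 0.003  -0.0021]
shift tool [0.0001 0.0022 0.0642]
2 area 3336 c [259.9 186.3] xy@14 [ 0.3976 -0.4046] xy@20 [ 0.3962 -0.4039] rect [ 26.8 136.3]
   corners@14 [array([ 0.4374, -0.4368]), array([ 0.3562, -0.3921]), array([ 0.3641, -0.3776]), array([ 0.4462, -0.4203])]
12 area 48154 c [255.1 316.5] xy@14 [ 0.4844 -0.4535] xy@20 [ 0.4803 -0.4513] rect [189. 511.]
   corners@14 [array([ 0.3232, -0.5586]), array([ 0.4784, -0.2608]), array([ 0.6327, -0.3022]), array([ 0.4457, -0.6619])]
```

To row units: 0.062 m is 62, 0.055 m is 55, 0.005 rad is 0.1.

```bash
python3 steer.py '[{"finger_gap": 0.6,"y": 1.6,"z": 30,"rz": 0.1},{"finger_gap": 0.6,"y": 1.6,"z": 55,"rz": 0.1},{"finger_gap": 0.6,"y": 1.6,"z": 62,"rz": 0.1},{"finger_gap": 0.6,"y": 1.6,"z": 62,"rz": 0.1},{"finger_gap": 0.6,"y": 1.6,"z": 62,"rz": 0.1},{"finger_gap": 0.6,"y": 1.6,"z": 62,"rz": 0.1}]'|grep -E 'cont|pos';python3 steer.py '[{"finger_gap": 0.1},{"finger_gap": 0.1},{"finger_gap": 0.1},{"finger_gap": 0.1},{"finger_gap": 0.1},{"finger_gap": 0.1},{"finger_gap": 0.1},{"finger_gap": 0.1}]' 40;python3 go.py .4125 -.4130 .004
```

```text
tool_pos: [0.4118, -0.413, 0.0055]
contact_force: [0.1, 0.0, -0.3]
clock: 55.9
tool_pos: [0.4111, -0.4124, 0.0043]
eef_rot: [0.24, 0.971, 0.0, 0.0]
contact_force: [-0.4, 0.2, 0.6]
opening: 0.202
finger_force: 40.0
tcp [ 0.4111 -0.4124  0.0043] yaw of y-axis vs world y -0.4857 tilt z [0.0001 0.    ]
shift tool [-0.0016  0.0001  0.0003]
```

To row units: -0.045 m is -45, -0.025 m is -25, -0.031 rad is -0.62.

```bash
python3 steer.py '[{"finger_gap": 0.1,"z": -10},{"finger_gap": 0.1,"z": -25},{"finger_gap": 0.1,"z": -25,"rz": -0.62},{"finger_gap": 0.1,"x": -25,"z": -25,"rz": -0.62},{"finger_gap": 0.1,"x": -45,"z": -25,"rz": -0.62},{"finger_gap": 0.1,"x": -45,"z": -25,"rz": -0.62},{"finger_gap": 0.1,"x": -45,"z": -25,"rz": -0.62},{"finger_gap": 0.1,"x": -45,"z": -25,"rz": -0.62},{"finger_gap": 0.1,"x": -45,"z": -25,"rz": -0.62}]'|grep -E 'pos|cont';python3 go.py .4615 -.4214 .0118
python3 - <<'E'
from h import *
# blade tip corners / handle in the wrist view
t,q=pose();im,p=snap('wrist');cv2.imwrite('pics/m1.png',im);np.save('pics/m1p.npy',p)
h=cv2.cvtColor(im,cv2.COLOR_BGR2HSV)
for k in (.03,.0975,.1): print(k,proj(p,t+q.apply([-k,0,.003])).round(1))
sd,ps=snap('side');cv2.imwrite('pics/m1s.png',sd)
c=im[150:384,150:362];u,v=proj(ps,(.5,-.43,.03)).astype(int);b=sd[v-30:v+35,u-50:u+50]
cv2.imwrite('pics/v14.png',np.hstack([cv2.resize(c,(380,420)),cv2.resize(b,(420,420),interpolation=cv2.INTER_CUBIC)]))
E
```

```text
tool_pos: [0.4496, -0.433, 0.0291]
contact_force: [-0.3, -0.0, -0.9]
tcp [ 0.4496 -0.433   0.0291] yaw of y-axis vs world y -0.4544 tilt z [-0.0016  0.0005]
shift tool [-0.0056  0.0157  0.0173]
0.03 [255.6 295.2]
0.0975 [255.6 394.1]
0.1 [255.6 397.4]
```

View pics/v14.png

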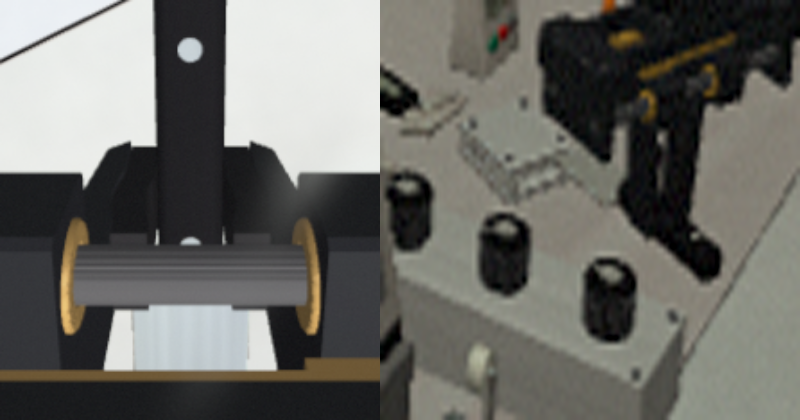

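The left half shows the scraper held straight in the fingers. The right half (side view) shows all three caps flush on the unit and the blade in front of the holder. Align and lower.

To row units: 0.0157 m is 15.7, -0.0056 m is -5.6.

```bash
python3 steer.py '[{"finger_gap": 0.1,"y": 15.7},{"finger_gap": 0.1,"x": -5.6,"y": 15.7,"z": 9},{"finger_gap": 0.1,"x": -5.6,"y": 15.7,"z": 17.5},{"finger_gap": 0.1,"x": -5.6,"y": 15.7,"z": 17.5},{"finger_gap": 0.1,"x": -5.6,"y": 15.7,"z": 17.5},{"finger_gap": 0.1,"x": -5.6,"y": 15.7,"z": 17.5},{"finger_gap": 0.1,"x": -5.6,"y": 15.7,"z": 17.5},{"finger_gap": 0.1,"x": -5.6,"y": 15.7,"z": 17.5}]'|grep -E 'pos|cont';python3 go.py .4615 -.4214 .0118
```

```text
tool_pos: [0.4627, -0.422, 0.012]
contact_force: [0.1, 0.2, -0.5]
tcp [ 0.4627 -0.422   0.012 ] yaw of y-axis vs world y -0.455 tilt z [ 0.0003 -0.0002]
shift tool [ 0.0014 -0.      0.0002]
```

Aligned. I insert in stages: first the blade tip 25 mm into the slot.

To row units: -0.037 m is -37, -0.03 m is -30.

```bash
python3 steer.py '[{"finger_gap": 0.1,"x": -10},{"finger_gap": 0.1,"x": -20},{"finger_gap": 0.1,"x": -30},{"finger_gap": 0.1,"x": -37},{"finger_gap": 0.1,"x": -37},{"finger_gap": 0.1,"x": -37},{"finger_gap": 0.1,"x": -37}]'|grep -E 'pos|cont';python3 go.py .5289 -.4546 .0118
```

```text
tool_pos: [0.4953, -0.4378, 0.0116]
contact_force: [0.3, -0.7, -0.9]
tcp [ 0.4953 -0.4378  0.0116] yaw of y-axis vs world y -0.4547 tilt z [-0.001   0.0003]
shift tool [-0.0376 -0.0003 -0.0002]
```

```bash
python3 steer.py '[{"finger_gap": 0.1,"x": -12},{"finger_gap": 0.1,"x": -24},{"finger_gap": 0.1,"x": -34},{"finger_gap": 0.1,"x": -36.5},{"finger_gap": 0.1,"x": -36.5},{"finger_gap": 0.1,"x": -36.5},{"finger_gap": 0.1,"x": -36.5}]'|grep -E 'pos|cont';python3 go.py .5289 -.4546 .0118
```

```text
tool_pos: [0.5277, -0.4535, 0.0114]
contact_force: [-2.4, 1.5, -1.3]
tcp [ 0.5277 -0.4535  0.0114] yaw of y-axis vs world y -0.4546 tilt z [-0.0018  0.0009]
shift tool [-0.0016 -0.0004 -0.0004]
```

Home against the mouth (2.8 N axial). I lower it 2 mm, release, and lift.

To row units: -0.2 m is -200, -0.15 m is -150.

```bash
python3 steer.py '[{"finger_gap": 0.1,"z": 2},{"finger_gap": 0.1,"z": 2},{"finger_gap": 0.5,"z": 2},{"finger_gap": 0.5,"z": 2},{"finger_gap": 0.5,"z": 2},{"finger_gap": 0.5,"z": 2},{"finger_gap": 0.5,"z": -50},{"finger_gap": 0.5,"z": -100},{"finger_gap": 0.5,"z": -150},{"finger_gap": 0.5,"z": -200}]' 10|grep -E 'pos|cont';python3 steer.py '[{"finger_gap": 0.5,"z": -30,"rz": 3},{"finger_gap": 0.5,"z": -30},{"finger_gap": 0.5,"z": -30},{"finger_gap": 0.5,"z": -30}]'|grep pos;python3 scr.py n1; python3 go.py .40 -.42 .24
```

```text
tool_pos: [0.5289, -0.454, 0.212]
contact_force: [1.5, -0.4, 0.2]
tool_pos: [0.5283, -0.4539, 0.239]
9 area 1033 c [255.6 153. ] xy@14 [ 0.5164 -0.4482] xy@20 [ 0.5156 -0.4478] rect [79. 13.]
   corners@14 [array([ 0.4731, -0.4353]), array([ 0.4797, -0.4221]), array([ 0.5636, -0.4628]), array([ 0.5566, -0.477 ])]
11 area 48244 c [254.  317.1] xy@14 [ 0.7175 -0.5497] xy@20 [ 0.7134 -0.5476] rect [153. 511.]
   corners@14 [array([ 0.4616, -0.7799]), array([ 0.7454, -0.2029]), array([ 0.9846, -0.2619]), array([ 0.6545, -0.9336])]
tcp [ 0.5282 -0.4539  0.2386] yaw of y-axis vs world y -0.4571 tilt z [-0.0016  0.0012]
shift tool [ 0.13   -0.0262 -0.0012]
```

The scraper is home: front edge at (.5601,-.4699) against the mouth (.5607,-.4702), heading -0.456. Next I locate the roller from the saved top and side pictures.

```bash
python3 - <<'E'
from h import *
pt=np.load('pics/top0p.npy',allow_pickle=True).item();ps=np.load('pics/side0p.npy',allow_pickle=True).item()
it=cv2.imread('pics/top0.png').astype(int);s=cv2.imread('pics/side0.png').astype(int)
X=onz(pt,264.2,230,.1);print('roller@.1 from top',X.round(4),'side proj',proj(ps,X).round(1),'plate',onz(pt,264,227.3,.003).round(4))
def white(im,u,v,w,th=165):
    c=im[v-w:v+w,u-w:u+w];m=((c.min(2)>th-60)&(c[...,2]>c[...,0]+4)).astype(np.uint8);return c,m
u,v=proj(ps,X).round().astype(int)
g=s.mean(2).astype(int);print('side',u,v)
for y in range(v-12,v+16,2): print(y,*g[y,u-14:u+16:2])
g=it.mean(2).astype(int);print('top')
for y in range(214,244,2): print(y,*g[y,248:284:2])
E
```

```text
roller@.1 from top [ 0.4349 -0.1304  0.1   ] side proj [289.5 203.2] plate [ 0.4495 -0.1284  0.003 ]
side 289 203
191 97 95 121 133 137 136 132 133 113 92 62 97 128 127 126
193 97 96 97 98 96 105 136 137 138 134 129 130 131 130 131
195 97 99 98 100 98 100 97 97 103 127 137 134 133 131 131
197 94 94 92 98 98 100 100 98 99 100 97 104 121 141 135
199 93 93 95 95 95 95 114 116 100 102 97 98 96 98 94
201 91 93 96 97 95 93 157 163 78 91 100 100 99 95 98
203 105 97 94 94 95 103 131 125 111 91 95 96 94 97 98
205 128 129 126 118 96 83 89 89 54 94 92 93 96 96 98
207 128 126 126 129 128 128 122 91 65 94 94 97 99 93 95
209 129 126 129 122 123 128 125 102 59 110 95 96 97 96 97
211 124 131 87 77 74 73 89 98 58 121 120 123 115 101 96
213 127 101 77 78 79 78 80 74 69 120 121 119 122 122 121
215 102 79 77 78 75 82 46 71 65 122 122 120 121 120 121
217 83 53 58 74 84 54 43 73 41 106 121 122 121 121 122
top
214 140 138 134 133 139 137 134 136 135 136 136 136 139 134 135 137 137 138
216 137 139 135 135 134 139 137 139 139 136 138 139 139 138 135 138 137 141
218 139 139 137 110 111 125 127 122 116 116 119
[... 181 characters left out ...]
 114 84 84 84 88 83 82 10 11 16 33 143 137 136
226 133 131 137 117 116 82 85 77 77 81 82 14 19 5 24 145 136 131
228 134 136 137 118 116 89 79 160 163 125 85 6 58 67 105 138 138 137
230 137 135 135 114 118 36 63 169 165 129 20 97 124 118 142 136 134 135
232 137 137 136 115 120 113 109 52 105 39 126 120 61 121 140 135 137 136
234 138 137 136 119 50 122 117 50 70 63 121 118 119 125 141 136 136 134
236 139 139 138 130 111 107 93 111 133 136 128 133 131 137 137 135 137 141
238 136 137 135 139 141 138 143 140 136 137 140 138 138 139 141 139 136 140
240 138 139 136 139 135 143 138 141 139 134 136 139 139 138 139 138 135 138
242 136 137 137 138 141 139 140 139 137 143 137 135 139 137 139 141 140 140
```

```bash
python3 go.py .42 -.30 .24;python3 go.py .434 -.19 .2
```

```text
tcp [ 0.5282 -0.4539  0.2386] yaw of y-axis vs world y -0.4571 tilt z [-0.0016  0.0012]
shift tool [ 0.165   0.0903 -0.001 ]
tcp [ 0.5282 -0.4539  0.2386] yaw of y-axis vs world y -0.4571 tilt z [-0.0016  0.0012]
shift tool [0.2009 0.1952 0.0391]
```

```bash
python3 steer.py '[{"finger_gap": 0.2,"x": 44,"y": 24,"rz": -2.4},{"finger_gap": 0.1,"x": 88,"y": 48,"rz": -4.8},{"finger_gap": 0,"x": 132,"y": 72,"rz": -7.2},{"finger_gap": 0,"x": 165,"y": 90,"rz": -9.14},{"finger_gap": 0,"x": 180,"y": 130,"z": 10,"rz": -9.14},{"finger_gap": 0,"x": 195,"y": 170,"z": 30,"rz": -9.14},{"finger_gap": 0,"x": 201,"y": 195,"z": 39,"rz": -9.14},{"finger_gap": 0,"x": 201,"y": 195,"z": 39,"rz": -9.14},{"finger_gap": 0,"x": 201,"y": 195,"z": 39,"rz": -9.14},{"finger_gap": 0,"x": 201,"y": 195,"z": 39,"rz": -9.14}]'|grep -E 'pos|open';python3 go.py .434 -.19 .083
```

```text
tool_pos: [0.4337, -0.1919, 0.2006]
opening: 0.005
tcp [ 0.4337 -0.1919  0.2006] yaw of y-axis vs world y -0.0006 tilt z [-0.0005 -0.0004]
shift tool [-0.0004  0.0019  0.1176]
```

```bash
cat > roll.py <<'E'
from h import *
im,p=snap('side');s=r.get_state();g=im.astype(int)
u0,v0=proj(p,(.436,-.115,.09)).astype(int);c=g[v0-30:v0+30,u0-32:u0+32]
m=((c.min(2)>100)&(c[...,2]-c[...,0]>=6)).astype(np.uint8);m=((c.mean(2)>145)).astype(np.uint8)
n,l,st,ct=cv2.connectedComponentsWithStats(m)
for i in range(1,n):
    if st[i,4]>5:
        u,v=ct[i]+[u0-32,v0-30];C,d=ray(p,u,v);k=(.436-C[0])/d[0];X=C+k*d;print('white',round(u,1),round(v,1),st[i,4],'at x=.436',X.round(4),'angle',round(np.arctan2(X[1]+.13,X[2]-.056),2))
print('F',np.round(s['contact_force'],1),'tcp',np.round(s['tool_pos'],4),s['clock'])
E
python3 steer.py '[{"finger_gap": 0,"z": 50},{"finger_gap": 0,"z": 100},{"finger_gap": 0,"z": 117.6},{"finger_gap": 0,"z": 117.6},{"finger_gap": 0,"z": 117.6},{"finger_gap": 0,"z": 117.6}]'>/dev/null;python3 roll.py;python3 steer.py '[{"finger_gap": 0,"y": 20},{"finger_gap": 0,"y": 36},{"finger_gap": 0,"y": 36},{"finger_gap": 0,"y": 36},{"finger_gap": 0,"y": 36}]'>/dev/null;python3 roll.py
```

```text
white 288.0 201.1 12 at x=.436 [ 0.436  -0.1242  0.1083] angle 0.11
F [-0.5 -0.4 -0.4] tcp [ 0.4348 -0.1913  0.0845] 62.2
white 287.8 201.2 11 at x=.436 [ 0.436  -0.1233  0.1084] angle 0.13
F [-0.2  0.2 -0.2] tcp [ 0.4339 -0.1557  0.0834] 62.75
```

To row units: 0.022 m is 22, 0.012 m is 12.

```bash
python3 steer.py '[{"finger_gap": 0,"y": 12},{"finger_gap": 0,"y": 22},{"finger_gap": 0,"y": 22},{"finger_gap": 0,"y": 22}]'>/dev/null;python3 roll.py
```

```text
white 302.7 197.3 6 at x=.436 [ 0.436  -0.2045  0.0807] angle -1.25
white 283.9 206.6 14 at x=.436 [ 0.436  -0.1052  0.1028] angle 0.49
F [-2.  -1.5  2.2] tcp [ 0.4335 -0.1338  0.0832] 63.2
```

The arm is moving with the finger (about 0.4 rad). I push 11 mm more and hold.

To row units: 0.011 m is 11, 0.006 m is 6.

```bash
python3 steer.py '[{"finger_gap": 0,"y": 6},{"finger_gap": 0,"y": 11},{"finger_gap": 0,"y": 11},{"finger_gap": 0,"y": 11},{"finger_gap": 0,"y": 11},{"finger_gap": 0,"y": 11}]'>/dev/null;python3 roll.py
```

```text
white 282.1 211.6 14 at x=.436 [ 0.436  -0.0977  0.0929] angle 0.72
F [-0.4 -5.5 -2.6] tcp [ 0.4333 -0.1223  0.083 ] 63.85
```

Roller deflection is about 0.7 rad, past the trip point and held. I back off, let it spring back, and check.

```bash
python3 steer.py '[{"finger_gap": 0,"y": -30},{"finger_gap": 0,"y": -65},{"finger_gap": 0,"y": -65},{"finger_gap": 0,"y": -65},{"finger_gap": 0,"y": -65,"z": -50},{"finger_gap": 0,"y": -65,"z": -100},{"finger_gap": 0,"x": 20,"y": -120,"z": -170},{"finger_gap": 0,"x": 20,"y": -160,"z": -170},{"finger_gap": 0,"x": 20,"y": -160,"z": -170},{"finger_gap": 0,"x": 20,"y": -160,"z": -170}]'|grep pos;python3 roll.py;python3 go.py .5 -.36 .255
```

```text
tool_pos: [0.4149, -0.2833, 0.2543]
white 288.2 201.1 11 at x=.436 [ 0.436  -0.1251  0.1078] angle 0.09
F [-0.4  0.4 -0.5] tcp [ 0.4148 -0.2808  0.2535] 64.9
tcp [ 0.4148 -0.2808  0.2535] yaw of y-axis vs world y 0.0022 tilt z [0.0022 0.0003]
shift tool [-0.085  -0.0793 -0.0013]
```

To row units: -0.09 m is -90, -0.08 m is -80.

```bash
python3 steer.py '[{"finger_gap": 0,"x": -40,"y": -40},{"finger_gap": 0,"x": -90,"y": -80},{"finger_gap": 0,"x": -90,"y": -80},{"finger_gap": 0,"x": -90,"y": -80},{"finger_gap": 0,"x": -90,"y": -80},{"finger_gap": 0,"x": -90,"y": -80}]'|grep pos;for b in ".4305 -.3007" ".5066 -.3" ".5827 -.2994"; do python3 cap.py q1 $b .066; done; python3 scr.py q2
```

```text
tool_pos: [0.5038, -0.3588, 0.2529]
px [313.9 100. ] pos [ 0.4307 -0.3006  0.066 ] bar -0.111 disc r mm 7.28 21 tcp [ 0.5038 -0.3588  0.2529]
px [311.3 174.3] pos [ 0.5073 -0.2998  0.066 ] bar 0.641 disc r mm 6.72 12 tcp [ 0.5037 -0.3594  0.2531]
px [288.4 232.8] pos [ 0.5753 -0.3229  0.066 ] bar 0.379 disc r mm 4.0 65 tcp [ 0.5037 -0.36    0.2533]
6 area 942 c [185.8 171.7] xy@14 [ 0.5163 -0.4475] xy@20 [ 0.5151 -0.4462] rect [13.7 73.9]
   corners@14 [array([ 0.5571, -0.4771]), array([ 0.4718, -0.4346]), array([ 0.4784, -0.4198]), array([ 0.5646, -0.4616])]
14 area 8 c [ 67.  277.2] xy@14 [ 0.6642 -0.6183] xy@20 [ 0.6606 -0.6143] rect [1. 5.]
15 area 12 c [ 79.5 277.5] xy@14 [ 0.6645 -0.6012] xy@20 [ 0.6609 -0.5975] rect [1. 5.]
```

All three rotors are confirmed home, the roller is back upright, and the scraper is in its slot. I hand in.

```bash
python3 -c "
from plant import r
print(r.finish_job())"
```

```text
the job is handed in; nothing more can be done
None
```

I handed the job in; it returned no verdict. By the camera checks all three rotors are home in their bores, the roller arm was pushed to about 0.7 rad (past the 0.5 rad trip point) and sprang back upright, and the scraper is fully in its holder slot.

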